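# Free the rusted bolt and load the movement holders

## Robot

A 6-joint arm with a two-finger parallel gripper is mounted at the origin on the work surface. World frame = base frame: x ahead of the robot, y to its left, z up, the work surface at z = 0. Lengths are in m, angles in rad, forces in N, time in s.
With the tool pointing down it reaches from about 0.375 to 0.975 m from the base axis. Payload 3.8 kg.
Tool frame: the origin (TCP) lies midway between the tips of the shut fingers; the grasp point (between the pads) lies 19 mm behind it; z points along the fingers, y is the line along which they close (so a half turn about z gives the same grasp; the last joint's range is limited). The gripper opens to 85 mm and grips with 20 to 120 N. Pads are 22 mm wide; open, the fingers measure 114 mm over their backs; the gripper's body (76 mm by 85 mm) begins 54 mm behind the grasp point. The pads swing forward as they close: fully open they stand 13 mm farther back than shut.
Start: joints at [-1.225, 0.264, 1.604, -0, 1.274, -0.037], TCP at [0.252, -0.626, 0.231] pointing down, gripper open.
Joint ranges: [-2.63, 2.63], [-0.94, 2.18], [0.31, 2.57], [-1.31, 4.45], [0, 2.66], [-2.55, 2.55]. Speed limits (rad/s): [2.57, 2.57, 3.14, 3.14, 3.14, 3.14].

## Interface

Orientations are given as a rotation vector (axis times angle).
In Python, from workcell import bot, read_camera, camera_info, ticket gives the robot as it stands.
- The arm moves only by the tool servo_tool, never from a script. Its argument "targets" is a list of rows, each an object of numbers: "hand": the closure, from -1 (fully open) to 1 (shut); "x", "y", "z": the shift along the tool's x, y, z as a fraction of full scale; "roll": the turn about the tool's z as a fraction of full scale. In form: [{"hand": .., "x": .., "y": .., "z": .., "roll": ..}, ...]. A call has 1 to 10 rows; each row is the pose to reach, as a shift and turn from the pose commanded when the call began, along the tool's axes at that moment, turning the shorter way round; what a row does not reach only later rows make up. Full scale, the value 1, is 50 cm for a shift and 180 degrees for a turn. A row lasts 1/12 s, in which the tool goes at most 41.7 mm and 7.16 degrees, less where a joint would pass 70% of its speed; a pose out of reach is approached as far as the arm can. A call with a number of a shift or a turn outside -1 to 1 is refused whole. A call with a gripper value outside its range is refused whole. The fingers move at their own pace and stop on an object; "grip_force" is the grip in N (left out, the last holds). Time passes only in rows, so rows that repeat a pose let the fingers close. It gives the time, the measured TCP pose, the force, the opening and the grip force at its end, in the units of the state.
- bot.read_state(): the state, without advancing time (a new reading comes with each control period).
- read_camera(name): name is "scene" or "top" or "wrist"; returns the picture (420x560x3 uint8, red, green, blue); there is no depth.
- camera_info(name): a dict with "fx", "fy", "cx", "cy" (pixels), "eye" and "orientation" of the camera in the world; the wrist camera has in their place "T_tool_cam" (4x4, takes a point from camera to tool coordinates, whose origin is the TCP and whose axes are the flange's). Camera axes: x right, y down, z forward; pixel columns grow to the right and rows downward; lengths in m; the calibration is good to about 2 mm. A picture is of the moment at which its call begins: read the wrist's pose just before it. camera_info takes no time and is no camera call.
- ticket.finish_job(): hands the job in; it is judged then, once.
The state is a dict: "time": time; "q": joint angles; "joint_vel": joint speeds; "joint_torque": joint torques, N m; "tool_pos": TCP position; "tcp_rot": TCP orientation; "wrist_force": force on the tool from outside, world axes, zero at the start; "torque": the same for the moment, N m; "width": opening from 0.0 (shut) to 1.0 (fully open); "grip_force": force on a finger pad.
Only numpy, scipy, OpenCV 4.12 (cv2) and the standard library are available. Lean on these libraries where they do the work, as an engineer would, in place of code of your own. Each camera call takes 0.05 s, during which the arm holds its last target. There are 200 camera calls.

## Task

The holder rail came back from a damp store with its slide bolt rusted fast: work the bolt back and forth until it runs and draw it fully open. Then set every watch movement holder from the bench into the rail's loading bay and slide it along under the lips past the bolt, so that it stands upright between the bolt and the end stop, and when all are in, push the bolt fully home again to lock them in. Leave the glass dish and the blue parts tray where they are.

Things in the scene. Friction and masses are not known exactly. Their poses are not given: they have to be found in the camera images.
- rail: Holder rail, fixed: aluminium channel 321 mm long, 70 wide, on a grey floor plate, a rusty brown bolt plate on one side. Origin on the bench, on the channel's centre line; y runs along the channel, x across it towards the bolt, z up. Floor top at z = 6 mm, side walls' inner faces at x = -29 and +29 mm. Open bay at the -y end, then a part roofed by two lips, closed at the far +y end.
- bay (a point): Middle of the loading bay's floor (rail x = 0, y = -95 mm, z = 6 mm). The bay runs from rail y = -135 to -58 mm, side walls 14 mm high over the bench, no roof, its outer end open.
- lip_mouth (a point): Rail x = 0, y = -58 mm, z = 17 mm: where the lips begin. From here to y = +186 mm two lips roof the channel, undersides at z = 17 mm, tops at z = 22 mm, reaching in to x = -15 and +15 mm, so that a 30 mm slot stays open along the middle for the holders' stems.
- end_stop (a point): Rail x = 0, y = +178 mm, z = 6 mm: inner face of the stop that closes the channel. The bolt crosses the channel at y = -56 to -44 mm (z = 8 to 16 mm), so 222 mm lie between bolt and stop: room for four holders in a row, pushed up to the stop and to one another.
- bolt (a joint): Rusty slide bolt, m, opening along rail +x: 0 = home, barring the channel; 0.040 = drawn, channel clear. Seized at the start, nearly home: drawn, it stops dead at about 0.016. Each full stroke (out to that stop, then back to within 1.5 mm of home) loosens it; after 3 to 5 it runs to 0.040 and stays free. Strokes cut short help less or not at all. It needs 4 to 25 N; more does no good.
- bolt_knob (a point): On the axis of the bolt's upright round knob, a rusty brown stud 18 mm in diameter, from z = 16 to 56 mm over the bench; this point is at z = 46 mm. It moves with the bolt: rail y = -50 mm, x = 75 mm when home, 115 mm when drawn. The staples on both sides of its travel are 22 mm high.
- glass_dish: Clear glass dish, 104 mm across and 35 mm high, origin under its centre. Leave alone.
- parts_tray: Pale blue round parts tray, 124 mm across and 14 mm high, with small parts in it, origin under its centre. Leave alone.
- holder0: Watch movement holder, loose, upright: pale blue round foot 52 mm in diameter and 8 mm thick, steel stem 14 mm in diameter, and on top a round steel watch case 34 mm in diameter from z = 42 to 62 mm with a gold dial. 0.16 kg, bottom-heavy. Origin under the foot's centre, z up; grip the case (middle at z = 52 mm). There are three or four on the bench; absent ones read None from the start.
- holder1: Watch movement holder, loose, upright: pale blue round foot 52 mm in diameter and 8 mm thick, steel stem 14 mm in diameter, and on top a round steel watch case 34 mm in diameter from z = 42 to 62 mm with a gold dial. 0.16 kg, bottom-heavy. Origin under the foot's centre, z up; grip the case (middle at z = 52 mm). There are three or four on the bench; absent ones read None from the start.
- holder2: Watch movement holder, loose, upright: pale blue round foot 52 mm in diameter and 8 mm thick, steel stem 14 mm in diameter, and on top a round steel watch case 34 mm in diameter from z = 42 to 62 mm with a gold dial. 0.16 kg, bottom-heavy. Origin under the foot's centre, z up; grip the case (middle at z = 52 mm). There are three or four on the bench; absent ones read None from the start.
- holder3: Watch movement holder, loose, upright: pale blue round foot 52 mm in diameter and 8 mm thick, steel stem 14 mm in diameter, and on top a round steel watch case 34 mm in diameter from z = 42 to 62 mm with a gold dial. 0.16 kg, bottom-heavy. Origin under the foot's centre, z up; grip the case (middle at z = 52 mm). There are three or four on the bench; absent ones read None from the start.
- holder4: Watch movement holder, loose, upright: pale blue round foot 52 mm in diameter and 8 mm thick, steel stem 14 mm in diameter, and on top a round steel watch case 34 mm in diameter from z = 42 to 62 mm with a gold dial. 0.16 kg, bottom-heavy. Origin under the foot's centre, z up; grip the case (middle at z = 52 mm). There are three or four on the bench; absent ones read None from the start.
There are look-alikes about, which are no part of the job. Leave any green look-alike of the holder0 alone. What is shaped like the holder4 but brown is not meant.

How it is judged:
On the way, in this order (a step that is already met when the one before it is completed fails the run):
1. the bolt is worked free and drawn open (past 34 mm) (value of joint bolt above 0.034 m), for 0.2 s.
2. every holder on hand stands in the channel behind the bolt, under the lips (y of holder0 in the frame of rail between -0.021 and 0.162 m and x of holder0 in the frame of rail between -0.007 and 0.007 m and z of holder0 in the frame of rail between 0.003 and 0.011 m and angle between each of holder0, holder1, holder2, holder3, holder4's own z axis and vertical below 0.12 rad and y of holder1 in the frame of rail between -0.021 and 0.162 m and x of holder1 in the frame of rail between -0.007 and 0.007 m and z of holder1 in the frame of rail between 0.003 and 0.011 m and y of holder2 in the frame of rail between -0.021 and 0.162 m and x of holder2 in the frame of rail between -0.007 and 0.007 m and z of holder2 in the frame of rail between 0.003 and 0.011 m and y of holder3 in the frame of rail between -0.021 and 0.162 m and x of holder3 in the frame of rail between -0.007 and 0.007 m and z of holder3 in the frame of rail between 0.003 and 0.011 m and y of holder4 in the frame of rail between -0.021 and 0.162 m and x of holder4 in the frame of rail between -0.007 and 0.007 m and z of holder4 in the frame of rail between 0.003 and 0.011 m), for 0.2 s.
3. the bolt is pushed home again (value of joint bolt below 0.005 m), for 0.2 s.
At the end, for the whole second after the job is handed in: The bolt is home (within 5 mm of shut) and every holder on hand stands at rest and upright (within 0.12 rad) on the channel's floor behind the bolt: its centre at rail y above -21 mm and below 162 mm, within 7 mm of the channel's centre line, its underside 3 to 11 mm above the bench (all of step 2 and linear speed of each of holder0, holder1, holder2, holder3, holder4 below 0.02 m/s and value of joint bolt below 0.005 m); the robot touches nothing.
It fails at once if the glass dish is moved (by over 40 mm) (distance of glass_dish from where it was at the start of the episode above 0.04 m).
It fails at once if the parts tray is moved (by over 40 mm) (distance of parts_tray from where it was at the start of the episode above 0.04 m).
Of holder0, holder1, holder2, holder3, holder4 only 3 to 4 are there at a start; the rules pass over those that are not, and their reading is None.
At some moment in a run one of holder0, holder1, holder2, holder3, holder4 may be knocked a few centimetres aside while the robot is not near it.
Once in a run the grip may slacken for a moment while it holds something.
It also fails if it takes over 210 s, if anything falls off the work surface, if the arm or the gripper's body presses on something with over 40 N, if the wrist force passes 120 N, or if a joint passes its speed limit or range.

## Working session

There is one attempt and no reset: what is moved stays moved. The work goes in short steps, Python scripts to look and compute and a tool call to move; the robot and the scene stay as the last step left them, time stands still between calls to the robot, and variables do not carry over. Pictures are saved under pics/ and viewed, at most 14 in all, crops included, and the job is handed in when it is done.

Besides the shell and the picture viewer there is one more tool, called after "Emit:" as name(argument=value, ...) on one line, values as JSON. servo_tool: Moves the arm, as the interface text tells. Its arguments: {"type":"object","properties":{"targets":{"type":"array"},"grip_force":{"type":"number"}},"required":["targets"]}

```bash
mkdir -p pics; ls
python3 - <<'E'
from workcell import bot, read_camera, camera_info
import cv2
s=bot.read_state();print(s)
for n in("top","scene","wrist"):
    print(n,camera_info(n))
for n in("top","scene"):
    cv2.imwrite(f"pics/{n}0.png",read_camera(n)[:,:,::-1])
E
```

```text
pics
{'time': 0.0, 'q': array([-1.22488501e+00,  2.64796208e-01,  1.60536412e+00, -1.76514574e-05,
        1.27371394e+00, -3.68765109e-02]), 'joint_vel': array([-7.42871448e-04,  5.89535887e-05,  4.68005558e-04, -9.33813930e-05,
       -6.33837707e-04, -4.10851298e-05]), 'joint_torque': array([ 2.18339432e-03, -5.15107906e+01, -3.67311144e+01, -1.82166436e-04,
        1.30821060e-02, -1.15693695e-05]), 'tool_pos': array([ 0.25187714, -0.62545622,  0.22993836]), 'tcp_rot': array([-3.08201494e+00, -5.97197072e-01,  5.77354971e-04]), 'wrist_force': array([ 0.76910169,  0.16605966, -0.19856349]), 'torque': array([-0.01782874,  0.04027928, -0.06068602]), 'grip_force': 0.0, 'width': 1.0039774463455151}
top {'fx': 494.4492449912678, 'fy': 494.4492449912678, 'cx': 273.2135399043272, 'cy': 217.24518535005103, 'eye': array([ 0.50402661, -0.08029611,  1.39428991]), 'orientation': array([-2.17433414,  2.19150368, -0.08293663])}
scene {'fx': 430.58299585989033, 'fy': 430.58299585989033, 'cx': 278.50365078987085, 'cy': 207.71755449847862, 'eye': array([ 1.20959171, -0.17957302,  1.10575427]), 'orientation': array([-2.07213645, -1.74559751,  0.48280197])}
wrist {'fx': 294.7715094235393, 'fy': 294.7715094235393, 'cx': 277.87708662900354, 'cy': 215.7957584457654, 'T_tool_cam': array([[-7.27216652e-04, -9.57931821e-01, -2.86994943e-01,
         7.25853938e-02],
       [ 9.99999727e-01, -6.58959905e-04, -3.34423286e-04,
         8.95505654e-04],
       [ 1.31236547e-04, -2.86995108e-01,  9.57932039e-01,
        -1.43078721e-01],
       [ 0.00000000e+00,  0.00000000e+00,  0.00000000e+00,
         1.00000000e+00]])}
```

View pics/top0.png

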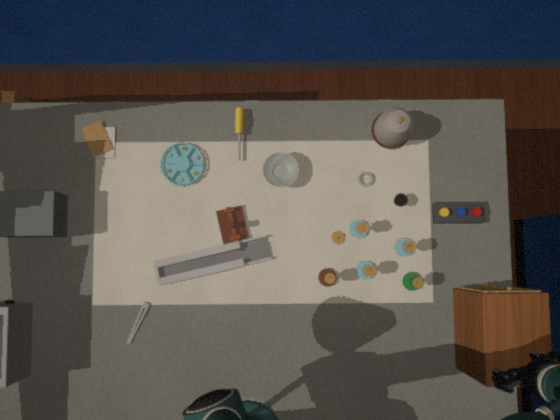

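View pics/scene0.png

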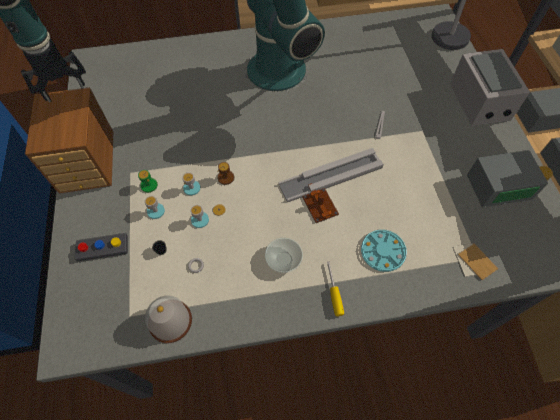

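Top view: blue-footed holders at about (360,229), (406,247) and (367,270). Look-alikes are green (413,282), brown (328,277) and a loose gold disc (339,238). The rail runs from its bay at (272,245) to its closed end at (155,278), with the rusty bolt plate at (233,224), the dish at (283,170) and the tray at (183,164). I choose the three with pale blue feet and will check them close up.

```bash
cat > h.py <<'E'
import numpy as np, cv2
from scipy.spatial.transform import Rotation as R
from workcell import bot, read_camera, camera_info
def cam(n):
    i=camera_info(n)
    K=np.array([[i['fx'],0,i['cx']],[0,i['fy'],i['cy']],[0,0,1]])
    if n=='wrist':
        s=bot.read_state();T=np.eye(4);T[:3,:3]=R.from_rotvec(s['tcp_rot']).as_matrix();T[:3,3]=s['tool_pos']
        M=T@i['T_tool_cam'];return K,M[:3,:3],M[:3,3]
    return K,R.from_rotvec(i['orientation']).as_matrix(),np.array(i['eye'])
def shot(n,name=None):
    c=cam(n);im=read_camera(n)[:,:,::-1].copy()
    if name: cv2.imwrite(f'pics/{name}.png',im)
    return c,im
def ray(c,uv,z):
    K,M,e=c;d=M@np.linalg.solve(K,[uv[0],uv[1],1.]);return (e+d*(z-e[2])/d[2])
def proj(c,P):
    K,M,e=c;p=K@(M.T@(np.array(P,float)-e));return p[:2]/p[2]
def go(x,y,z,yaw=None):
    "fractions from the present pose to a world target; yaw = world angle of tool y"
    s=bot.read_state();M=R.from_rotvec(s['tcp_rot']).as_matrix()
    d=M.T@(np.array([x,y,z])-s['tool_pos'])/.5
    ty=np.arctan2(M[1,1],M[0,1]);r=0
    if yaw is not None:
        r=-(yaw-ty); r=(r+np.pi/2)%np.pi-np.pi/2   # half turn alike
    print('go',np.round(d,4),'roll',round(r/np.pi,4),'toolyaw',round(ty,4),'q6',round(s['q'][5],2))
E
python3 - <<'E'
from h import *
c,im=shot('top')
for n,p,z in[('knob',(233,224),.05),('hA',(360,229),.06),('hB',(406,247),.06),('hC',(367,270),.06),('dish',(283,170),.03),('tray',(183,164),.01),('railend',(155,275),.02),('bay',(270,248),.014)]:
    print(n,ray(c,p,z).round(3))
hsv=cv2.cvtColor(im,cv2.COLOR_BGR2HSV)
m=cv2.inRange(hsv,(80,50,60),(105,255,255))
n,l,st,ce=cv2.connectedComponentsWithStats(m)
for i in range(1,n):
    if st[i,4]>20: print(st[i],ce[i].round(1))
x=cv2.resize(im[195:305,135:435],None,fx=2.6,fy=2.6,interpolation=cv2.INTER_CUBIC);cv2.imwrite('pics/crop1.png',x)
s=bot.read_state();print(R.from_rotvec(s['tcp_rot']).as_matrix().round(3))
go(.55,-.05,.35,0)
E
```

```text
knob [0.588 0.029 0.05 ]
hA [ 0.572 -0.315  0.06 ]
hB [ 0.522 -0.438  0.06 ]
hC [ 0.461 -0.332  0.06 ]
dish [ 0.739 -0.109  0.03 ]
tray [0.762 0.173 0.01 ]
railend [0.451 0.247 0.02 ]
bay [ 0.523 -0.071  0.014]
[ 161  143   43   42 1249] [181.9 163.6]
[350 220  16  17  87] [355.  229.3]
[396 239  13  17 111] [400.7 246.9]
[357 261  14  17  96] [361.5 268.7]
[543 374   7  27  49] [545.  387.4]
[244 402  14  10  84] [249.4 406.2]
[183 410  26  10 131] [195.4 415.7]
[[ 0.928  0.374 -0.001]
 [ 0.374 -0.928  0.002]
 [ 0.    -0.002 -1.   ]]
go [ 0.983  -0.8457 -0.238 ] roll -0.3782 toolyaw -1.188 q6 -0.04
```

View pics/crop1.png

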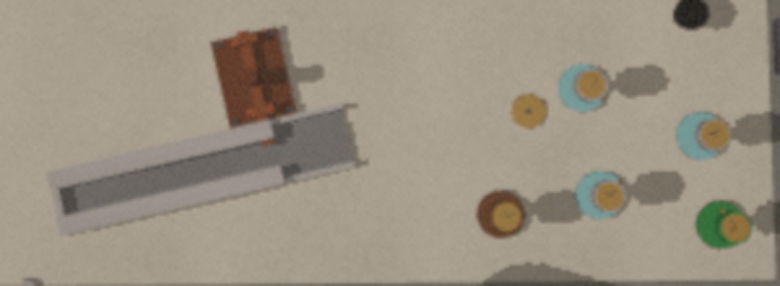

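The crop confirms three holders with pale blue feet, at crop pixels (584,87), (703,134) and (600,195). Green and brown are separate. Next I go over the rail.

```bash
python3 -c "
from h import *
go(.5,.02,.30,.225)"
```

```text
go [ 0.9425 -1.0127 -0.1377] roll -0.4498 toolyaw -1.188 q6 -0.04
```

Emit:
servo_tool(targets=[{"hand": -1,"x": 0.47,"y": -0.5,"z": -0.14,"roll": -0.23},{"hand": -1,"x": 0.47,"y": -0.5,"z": -0.14,"roll": -0.23},{"hand": -1,"x": 0.47,"y": -0.5,"z": -0.14,"roll": -0.23},{"hand": -1,"x": 0.47,"y": -0.5,"z": -0.14,"roll": -0.23},{"hand": -1,"x": 0.47,"y": -0.5,"z": -0.14,"roll": -0.23},{"hand": -1,"x": 0.47,"y": -0.5,"z": -0.14,"roll": -0.23},{"hand": -1,"x": 0.47,"y": -0.5,"z": -0.14,"roll": -0.23},{"hand": -1,"x": 0.47,"y": -0.5,"z": -0.14,"roll": -0.23},{"hand": -1,"x": 0.47,"y": -0.5,"z": -0.14,"roll": -0.23},{"hand": -1,"x": 0.47,"y": -0.5,"z": -0.14,"roll": -0.23}])

```text
time: 0.98
tool_pos: [0.3782, -0.3034, 0.3026]
tcp_rot: [2.669, 1.654, 0.003]
wrist_force: [1.0, -0.5, 1.0]
width: 0.998
grip_force: 0.0
```

```bash
python3 -c "
from h import *
shot('wrist','wh0')
go(.5,.02,.30,.225)"
```

```text
go [ 0.6913 -0.0704  0.0034] roll -0.2187 toolyaw -0.4619 q6 -0.27
```

Emit:
servo_tool(targets=[{"hand": -1,"x": 0.69,"y": -0.07,"z": 0.0,"roll": -0.22},{"hand": -1,"x": 0.69,"y": -0.07,"z": 0.0,"roll": -0.22},{"hand": -1,"x": 0.69,"y": -0.07,"z": 0.0,"roll": -0.22},{"hand": -1,"x": 0.69,"y": -0.07,"z": 0.0,"roll": -0.22},{"hand": -1,"x": 0.69,"y": -0.07,"z": 0.0,"roll": -0.22},{"hand": -1,"x": 0.69,"y": -0.07,"z": 0.0,"roll": -0.22},{"hand": -1,"x": 0.69,"y": -0.07,"z": 0.0,"roll": -0.22},{"hand": -1,"x": 0.69,"y": -0.07,"z": 0.0,"roll": -0.22},{"hand": -1,"x": 0.69,"y": -0.07,"z": 0.0,"roll": -0.22},{"hand": -1,"x": 0.69,"y": -0.07,"z": 0.0,"roll": -0.22}])

```text
time: 1.87
tool_pos: [0.5013, 0.0194, 0.3003]
tcp_rot: [-1.952, -2.46, 0.001]
wrist_force: [-0.6, -0.4, -0.5]
width: 0.998
grip_force: 0.0
```

```bash
python3 -c "
from h import *
c,im=shot('wrist','wr0')
go(.5,.02,.30,.225)
import pickle;pickle.dump((c,im),open('wr0.pkl','wb'))"
```

```text
go [ 0.0047 -0.0002  0.0005] roll 0.0009 toolyaw 0.2279 q6 -0.24
```

View pics/wr0.png

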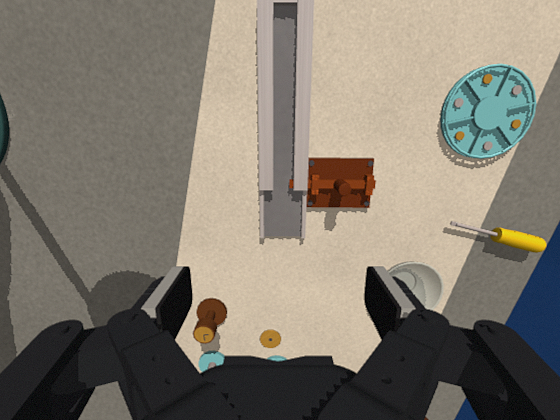

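The wrist picture shows the rail nearly vertical, with its lip mouth at about (262..309,190) and bay end at row 238. The knob top is at about (342,187) and the dish at (415,285). Next I measure the edges.

Run:
```python
from h import *
import pickle;c,im=pickle.load(open('wr0.pkl','rb'))
g=cv2.cvtColor(im,cv2.COLOR_BGR2GRAY).astype(int)
for v in(40,80,120,160,176):print(v,g[v,250:320].tolist())
print('bay',230,g[230,250:320].tolist())
for u in(266,304):print('col',u,g[175:245,u].tolist())
cv2.imwrite('pics/crop2.png',cv2.resize(im[140:250,240:390],None,fx=5,fy=5,interpolation=cv2.INTER_CUBIC))
```

```text
40 [192, 189, 189, 192, 196, 167, 115, 151, 174, 173, 171, 170, 177, 170, 172, 174, 175, 179, 180, 175, 178, 183, 164, 126, 111, 112, 113, 114, 113, 115, 114, 116, 113, 115, 117, 119, 115, 114, 112, 114, 116, 115, 114, 118, 88, 62, 100, 160, 175, 174, 172, 176, 174, 170, 174, 173, 178, 179, 177, 177, 177, 174, 181, 191, 193, 192, 192, 189, 188, 193]
80 [190, 191, 191, 190, 194, 202, 146, 126, 165, 174, 173, 166, 172, 171, 169, 174, 175, 179, 177, 175, 175, 177, 164, 123, 110, 110, 111, 111, 111, 110, 114, 113, 110, 114, 112, 109, 111, 111, 113, 113, 110, 113, 112, 119, 84, 73, 157, 178, 177, 168, 171, 172, 169, 170, 173, 176, 179, 174, 174, 171, 171, 179, 185, 191, 192, 187, 182, 185, 187, 188]
120 [195, 199, 198, 194, 195, 195, 198, 145, 149, 175, 176, 171, 168, 169, 168, 171, 171, 175, 173, 174, 171, 172, 169, 126, 105, 110, 112, 109, 109, 111, 107, 110, 111, 108, 112, 111, 108, 108, 110, 109, 110, 111, 115, 83, 77, 152, 178, 176, 170, 170, 170, 167, 169, 171, 175, 174, 171, 169, 165, 179, 192, 192, 190, 187, 190, 194, 194, 192, 196, 199]
160 [193, 187, 196, 193, 191, 193, 202, 194
[... 1002 characters left out ...]
6 [166, 163, 166, 165, 165, 164, 163, 165, 165, 164, 165, 163, 164, 166, 174, 105, 62, 68, 72, 70, 71, 72, 71, 70, 69, 66, 103, 115, 111, 109, 108, 109, 108, 110, 111, 112, 110, 112, 111, 110, 110, 108, 108, 108, 108, 108, 108, 112, 111, 110, 112, 110, 109, 111, 111, 110, 111, 111, 112, 109, 109, 117, 112, 176, 185, 187, 188, 192, 193, 193]
col 304 [164, 165, 167, 167, 166, 164, 163, 164, 165, 165, 163, 163, 165, 166, 168, 135, 106, 106, 104, 105, 93, 155, 172, 169, 167, 169, 169, 168, 167, 167, 166, 167, 167, 166, 165, 163, 167, 164, 164, 164, 162, 166, 162, 163, 164, 162, 162, 160, 162, 162, 163, 162, 162, 159, 163, 162, 161, 163, 163, 161, 161, 164, 165, 167, 168, 194, 202, 200, 198, 198]
```

View pics/crop2.png

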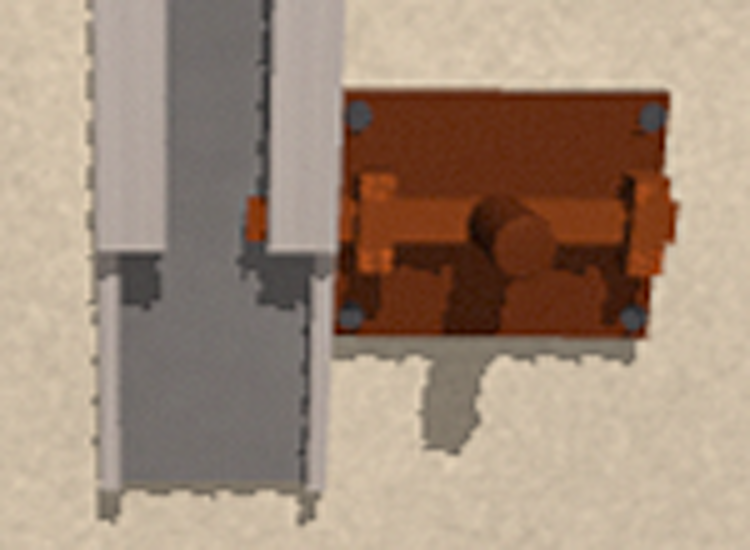

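Run:
```python
from h import *
import pickle;c,im=pickle.load(open('wr0.pkl','rb'))
L=[ray(c,(272.8,v),.022)[:2] for v in(40,80,120,160)]
Rr=[ray(c,(u,v),.022)[:2] for u,v in((296.6,40),(295.6,80),(294.7,120),(293.6,160))]
O=[ray(c,(u,v),.022)[:2] for u,v in((312.5,40),(309,120))]
fl=np.polyfit([p[1] for p in L],[p[0] for p in L],1);fr=np.polyfit([p[1] for p in Rr],[p[0] for p in Rr],1)
print(fl,fr,-np.arctan(fl[0]),-np.arctan(fr[0]))
th=-np.arctan((fl[0]+fr[0])/2)
ex=np.array([np.cos(th),np.sin(th)]);ey=np.array([-np.sin(th),np.cos(th)])
print('th',th,'xL',np.mean([p@ex for p in L]),'xR',np.mean([p@ex for p in Rr]),'outer',[p@ex for p in O])
xc=(np.mean([p@ex for p in L])+np.mean([p@ex for p in Rr]))/2
m=[ray(c,p,.022)[:2]@ey for p in((266,189.6),(304,190))];e=ray(c,(285,237.5),.006)[:2]@ey;e2=ray(c,(304,239),.014)[:2]@ey
print('y0 from mouth',np.array(m)+.058,'bayend',e+.135,e2+.135)
y0=np.mean(m)+.058;o=xc*ex+y0*ey
k=ray(c,(345,189.4),.056)[:2]
print('origin',o,'knob rail',(k-o)@ex,(k-o)@ey,'world',k)
for n,p in(('tray',(183,164)),):pass
```

```text
[-0.22711543  0.4974332 ] [-0.22198469  0.52733886] 0.22332702910479688 0.21844257978094875
th 0.2208861437599626 xL 0.4850462496093452 xR 0.5148444957474181 outer [np.float64(0.5351404031518425), np.float64(0.5343273243495619)]
y0 from mouth [-0.04705168 -0.04722061] bayend -0.050191148337031394 -0.049408058112638875
origin [0.4981258  0.06354428] knob rail 0.082395360200073 -0.04988888291634644 world [0.58944963 0.03291987]
```

```bash
cat >> h.py <<'E'
th=.221;O=np.array([.4981,.0635]);EX=np.array([np.cos(th),np.sin(th)]);EY=np.array([-np.sin(th),np.cos(th)])
def gr(rx,ry,z): p=O+rx*EX+ry*EY; go(p[0],p[1],z,th)
def rail(p=None):
    s=bot.read_state();p=s['tool_pos'] if p is None else np.array(p);d=p[:2]-O;return np.round([d@EX,d@EY],4)
E
python3 -c "
from h import *
gr(.0824,-.05,.1);gr(.0824,-.05,.03)"
```

```text
go [-0.0106  0.1806  0.4001] roll 0.0022 toolyaw 0.2279 q6 -0.24
go [-0.0106  0.1809  0.5401] roll 0.0022 toolyaw 0.2279 q6 -0.24
```

Emit:
servo_tool(targets=[{"hand": -1,"x": -0.0105,"y": 0.181,"z": 0.2,"roll": 0.002},{"hand": -1,"x": -0.0105,"y": 0.181,"z": 0.3,"roll": 0.002},{"hand": -1,"x": -0.0105,"y": 0.181,"z": 0.4,"roll": 0.002},{"hand": -1,"x": -0.0105,"y": 0.181,"z": 0.4,"roll": 0.002},{"hand": -1,"x": -0.0105,"y": 0.181,"z": 0.45,"roll": 0.002},{"hand": -1,"x": -0.0105,"y": 0.181,"z": 0.5,"roll": 0.002},{"hand": -1,"x": -0.0105,"y": 0.181,"z": 0.54,"roll": 0.002},{"hand": -1,"x": -0.0105,"y": 0.181,"z": 0.54,"roll": 0.002},{"hand": 1,"x": -0.0105,"y": 0.181,"z": 0.54,"roll": 0.002},{"hand": 1,"x": -0.0105,"y": 0.181,"z": 0.54,"roll": 0.002}], grip_force=50)

```text
time: 2.75
tool_pos: [0.5907, 0.0311, 0.0327]
tcp_rot: [1.966, 2.449, 0.001]
wrist_force: [0.8, -0.6, 0.4]
width: 0.751
grip_force: 0.0
```

Emit:
servo_tool(targets=[{"hand": 1,"x": 0,"y": 0,"z": 0,"roll": 0},{"hand": 1,"x": 0,"y": 0,"z": 0,"roll": 0},{"hand": 1,"x": 0,"y": 0,"z": 0,"roll": 0},{"hand": 1,"x": 0,"y": 0,"z": 0,"roll": 0},{"hand": 1,"x": 0,"y": 0,"z": 0,"roll": 0}])

```text
time: 3.17
tool_pos: [0.591, 0.0325, 0.0341]
tcp_rot: [1.962, 2.45, 0.003]
wrist_force: [-2.8, -0.4, 7.6]
width: 0.19
grip_force: 48.6
```

```bash
python3 -c "
from h import *
print(rail());c,im=shot('wrist','wk1')"
```

```text
[ 0.0839 -0.0506]
```

View pics/wk1.png

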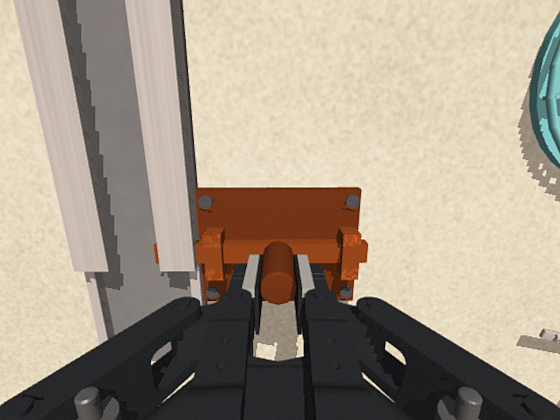

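The knob is gripped between the pads at about (278,270), clear of the staples. Now I pull.

Emit:
servo_tool(targets=[{"hand": 1,"x": 0,"y": 0.01,"z": 0,"roll": 0},{"hand": 1,"x": 0,"y": 0.02,"z": 0,"roll": 0},{"hand": 1,"x": 0,"y": 0.03,"z": 0,"roll": 0},{"hand": 1,"x": 0,"y": 0.03,"z": 0,"roll": 0},{"hand": 1,"x": 0,"y": 0.03,"z": 0,"roll": 0}])

```text
time: 3.63
tool_pos: [0.5993, 0.0344, 0.0339]
tcp_rot: [-1.959, -2.448, 0.014]
wrist_force: [-20.2, -6.2, 25.6]
width: 0.191
grip_force: 50.8
```

```bash
python3 -c "
from h import *
s=bot.read_state();print(rail(),s['wrist_force'],s['wrist_force'][:2]@EX,s['tool_pos'])"
```

```text
[ 0.0923 -0.0505] [-20.20362242  -6.17835734  25.58593366] -21.066574058348596 [0.5992805  0.0344323  0.03389814]
```

Emit:
servo_tool(targets=[{"hand": 1,"x": 0,"y": -0.02,"z": -0.008,"roll": 0},{"hand": 1,"x": 0,"y": -0.04,"z": -0.008,"roll": 0},{"hand": 1,"x": 0,"y": -0.055,"z": -0.008,"roll": 0},{"hand": 1,"x": 0,"y": -0.055,"z": -0.008,"roll": 0},{"hand": 1,"x": 0,"y": -0.055,"z": -0.008,"roll": 0},{"hand": 1,"x": 0,"y": -0.055,"z": -0.008,"roll": 0}])

```text
time: 4.13
tool_pos: [0.5828, 0.0307, 0.0344]
tcp_rot: [1.959, 2.444, 0.014]
wrist_force: [19.2, 2.3, -26.1]
width: 0.183
grip_force: 51.4
```

```bash
python3 -c "
from h import *
s=bot.read_state();print(rail(),s['wrist_force'],s['wrist_force'][:2]@EX,s['tool_pos'])"
```

```text
[ 0.0755 -0.0506] [ 19.20525501   2.34432362 -26.0892534 ] 19.25204727850568 [0.58282686 0.03065121 0.03443366]
```

Emit:
servo_tool(targets=[{"hand": 1,"x": 0,"y": 0.02,"z": 0,"roll": 0},{"hand": 1,"x": 0,"y": 0.04,"z": 0,"roll": 0},{"hand": 1,"x": 0,"y": 0.056,"z": 0,"roll": 0},{"hand": 1,"x": 0,"y": 0.056,"z": 0,"roll": 0},{"hand": 1,"x": 0,"y": 0.056,"z": 0,"roll": 0},{"hand": 1,"x": 0,"y": 0.056,"z": 0,"roll": 0}])

```text
time: 4.63
tool_pos: [0.5988, 0.0344, 0.0341]
tcp_rot: [-1.958, -2.446, 0.016]
wrist_force: [-12.5, -6.0, 4.7]
width: 0.188
grip_force: 54.9
```

Emit:
servo_tool(targets=[{"hand": 1,"x": 0,"y": -0.02,"z": 0,"roll": 0},{"hand": 1,"x": 0,"y": -0.04,"z": 0,"roll": 0},{"hand": 1,"x": 0,"y": -0.056,"z": 0,"roll": 0},{"hand": 1,"x": 0,"y": -0.056,"z": 0,"roll": 0},{"hand": 1,"x": 0,"y": -0.056,"z": 0,"roll": 0},{"hand": 1,"x": 0,"y": -0.056,"z": 0,"roll": 0}])

```text
time: 5.13
tool_pos: [0.5828, 0.0306, 0.0344]
tcp_rot: [1.959, 2.444, 0.014]
wrist_force: [20.6, 1.5, -28.3]
width: 0.185
grip_force: 51.8
```

Emit:
servo_tool(targets=[{"hand": 1,"x": 0,"y": 0.02,"z": 0,"roll": 0},{"hand": 1,"x": 0,"y": 0.04,"z": 0,"roll": 0},{"hand": 1,"x": 0,"y": 0.056,"z": 0,"roll": 0},{"hand": 1,"x": 0,"y": 0.056,"z": 0,"roll": 0},{"hand": 1,"x": 0,"y": 0.056,"z": 0,"roll": 0},{"hand": 1,"x": 0,"y": 0.056,"z": 0,"roll": 0}])

```text
time: 5.63
tool_pos: [0.5988, 0.0344, 0.0341]
tcp_rot: [-1.959, -2.446, 0.015]
wrist_force: [-12.2, -7.0, -5.4]
width: 0.193
grip_force: 39.8
```

Emit:
servo_tool(targets=[{"hand": 1,"x": 0,"y": -0.02,"z": 0,"roll": 0},{"hand": 1,"x": 0,"y": -0.04,"z": 0,"roll": 0},{"hand": 1,"x": 0,"y": -0.056,"z": 0,"roll": 0},{"hand": 1,"x": 0,"y": -0.056,"z": 0,"roll": 0},{"hand": 1,"x": 0,"y": -0.056,"z": 0,"roll": 0},{"hand": 1,"x": 0,"y": -0.056,"z": 0,"roll": 0}])

```text
time: 6.13
tool_pos: [0.5828, 0.0307, 0.0345]
tcp_rot: [1.96, 2.444, 0.014]
wrist_force: [20.2, 2.0, -28.5]
width: 0.187
grip_force: 50.5
```

Emit:
servo_tool(targets=[{"hand": 1,"x": 0,"y": 0.02,"z": 0,"roll": 0},{"hand": 1,"x": 0,"y": 0.04,"z": 0,"roll": 0},{"hand": 1,"x": 0,"y": 0.056,"z": 0,"roll": 0},{"hand": 1,"x": 0,"y": 0.056,"z": 0,"roll": 0},{"hand": 1,"x": 0,"y": 0.056,"z": 0,"roll": 0},{"hand": 1,"x": 0,"y": 0.056,"z": 0,"roll": 0}])

```text
time: 6.63
tool_pos: [0.6041, 0.0356, 0.0344]
tcp_rot: [1.964, 2.451, -0.001]
wrist_force: [3.4, -4.4, -13.8]
width: 0.187
grip_force: 52.0
```

```bash
python3 -c "
from h import *
s=bot.read_state();print(rail(),s['wrist_force'],s['wrist_force'][:2]@EX,s['tool_pos'])"
```

```text
[ 0.0973 -0.0505] [  3.43210871  -4.38526391 -13.75686863] 2.3873618943273383 [0.60414559 0.03558215 0.03436225]
```

It runs free now, so I draw it fully, release and rise.

Emit:
servo_tool(targets=[{"hand": 1,"x": 0,"y": 0.02,"z": 0,"roll": 0},{"hand": 1,"x": 0,"y": 0.04,"z": 0,"roll": 0},{"hand": 1,"x": 0,"y": 0.044,"z": 0,"roll": 0},{"hand": 1,"x": 0,"y": 0.044,"z": 0,"roll": 0},{"hand": 1,"x": 0,"y": 0.044,"z": 0,"roll": 0},{"hand": 1,"x": 0,"y": 0.044,"z": 0,"roll": 0},{"hand": 1,"x": 0,"y": 0.044,"z": 0,"roll": 0}])

```text
time: 7.22
tool_pos: [0.622, 0.0397, 0.0345]
tcp_rot: [-1.961, -2.448, 0.01]
wrist_force: [-8.0, -7.0, -2.6]
width: 0.186
grip_force: 53.3
```

```bash
python3 -c "
from h import *
s=bot.read_state();print(rail(),s['wrist_force'],s['wrist_force'][:2]@EX,s['tool_pos'])"
```

```text
[ 0.1157 -0.0504] [-8.00671143 -7.02513668 -2.55476619] -9.351926027579507 [0.62200784 0.03968082 0.03450433]
```

Emit:
servo_tool(targets=[{"hand": -1,"x": 0,"y": 0,"z": 0,"roll": 0},{"hand": -1,"x": 0,"y": 0,"z": 0,"roll": 0},{"hand": -1,"x": 0,"y": 0,"z": -0.08,"roll": 0},{"hand": -1,"x": 0,"y": 0,"z": -0.16,"roll": 0},{"hand": -1,"x": 0,"y": 0,"z": -0.24,"roll": 0},{"hand": -1,"x": -0.08,"y": -0.08,"z": -0.24,"roll": 0},{"hand": -1,"x": -0.16,"y": -0.16,"z": -0.24,"roll": 0},{"hand": -1,"x": -0.2,"y": -0.24,"z": -0.24,"roll": 0},{"hand": -1,"x": -0.2,"y": -0.24,"z": -0.24,"roll": 0}])

```text
time: 7.97
tool_pos: [0.531, -0.084, 0.1578]
tcp_rot: [1.962, 2.448, 0.004]
wrist_force: [-0.1, -0.4, 0.8]
width: 1.0
grip_force: 0.0
```

```bash
cat >> h.py <<'E'
def holders(c,im,lo=18):
    hsv=cv2.cvtColor(im,cv2.COLOR_BGR2HSV)
    b=cv2.inRange(hsv,(80,50,60),(105,255,255));gd=cv2.inRange(hsv,(12,90,60),(28,255,255))
    n,l,st,ce=cv2.connectedComponentsWithStats(gd)
    nb,lb,sb,cb=cv2.connectedComponentsWithStats(b)
    out=[]
    for i in range(1,nb):
        if 40<sb[i,4]<400:
            j=[k for k in range(1,n) if st[k,4]>=lo and np.hypot(*(ce[k]-cb[i]))<22]
            q,r=cv2.minEnclosingCircle(cv2.findContours((lb==i).astype(np.uint8),0,2)[0][0])
            out.append((cb[i].round(1),np.round(q,1),round(r,1),ray(c,q,.008).round(4),[(ce[k].round(1),int(st[k,4]),ray(c,ce[k],.062).round(4)) for k in j]))
    return out
E
python3 -c "
from h import *
c,im=shot('top','top1')
for o in holders(c,im):print(*o)
print(rail())"
```

```text
[355.1 229.4] [358.3 228.2] 8.3 [ 0.5765 -0.3195  0.008 ] [(array([362.3, 227.2]), 77, array([ 0.5762, -0.3211,  0.062 ])), (array([337.9, 237.2]), 133, array([ 0.5499, -0.255 ,  0.062 ]))]
[245.7 238.7] [244.5 236.5] 14.6 [ 5.557e-01 -1.000e-04  8.000e-03] []
[400.7 246.8] [404. 247.] 8.6 [ 0.5228 -0.4465  0.008 ] [(array([409.8, 246.3]), 87, array([ 0.5237, -0.4479,  0.062 ]))]
[235.7 278.6] [235.5 277.5] 17.1 [0.4416 0.0253 0.008 ] []
[361.6 268.8] [365.  269.5] 8.5 [ 0.461  -0.3359  0.008 ] [(array([369.2, 270.2]), 84, array([ 0.4608, -0.3373,  0.062 ]))]
[292.5 291. ] [291.5 289. ] 17.2 [ 0.4086 -0.1303  0.008 ] []
[-0.0048 -0.1531]
```

```bash
python3 -c "
from h import *
go(.576,-.321,.14,th);go(.576,-.321,.033,th)"
```

```text
go [-0.4782 -0.0057  0.0351] roll -0.0008 toolyaw 0.2184 q6 -0.43
go [-0.4777 -0.0055  0.2491] roll -0.0008 toolyaw 0.2184 q6 -0.43
```

Emit:
servo_tool(targets=[{"hand": -1,"x": -0.478,"y": -0.006,"z": 0.035,"roll": 0},{"hand": -1,"x": -0.478,"y": -0.006,"z": 0.035,"roll": 0},{"hand": -1,"x": -0.478,"y": -0.006,"z": 0.035,"roll": 0},{"hand": -1,"x": -0.478,"y": -0.006,"z": 0.035,"roll": 0},{"hand": -1,"x": -0.478,"y": -0.006,"z": 0.035,"roll": 0},{"hand": -1,"x": -0.478,"y": -0.006,"z": 0.035,"roll": 0},{"hand": -1,"x": -0.478,"y": -0.006,"z": 0.035,"roll": 0},{"hand": -1,"x": -0.478,"y": -0.006,"z": 0.1,"roll": 0},{"hand": -1,"x": -0.478,"y": -0.006,"z": 0.15,"roll": 0},{"hand": -1,"x": -0.478,"y": -0.006,"z": 0.15,"roll": 0}])

```text
time: 8.85
tool_pos: [0.5775, -0.3143, 0.0759]
tcp_rot: [-1.961, -2.445, -0.0]
wrist_force: [-1.7, 1.6, -0.5]
width: 1.0
grip_force: 0.0
```

```bash
python3 -c "
from h import *
c,im=shot('wrist','wA')
go(.576,-.321,.033,th)"
```

```text
go [-0.0115 -0.0074  0.0902] roll -0.0004 toolyaw 0.2196 q6 -0.76
```

View pics/wA.png

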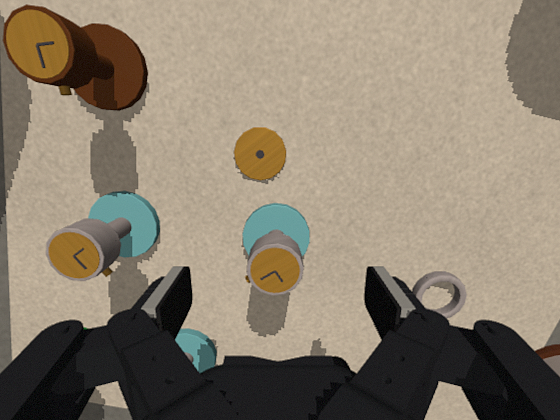

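The holder with its dial at (274,270) stands between the open fingers and has a blue foot. Nothing is in the fingers' way, so I descend and grip.

Emit:
servo_tool(targets=[{"hand": -1,"x": 0,"y": 0,"z": 0.05,"roll": 0},{"hand": -1,"x": 0,"y": 0,"z": 0.098,"roll": 0},{"hand": -1,"x": 0,"y": 0,"z": 0.098,"roll": 0},{"hand": 0,"x": 0,"y": 0,"z": 0.098,"roll": 0},{"hand": 1,"x": 0,"y": 0,"z": 0.098,"roll": 0},{"hand": 1,"x": 0,"y": 0,"z": 0.098,"roll": 0},{"hand": 1,"x": 0,"y": 0,"z": 0.098,"roll": 0},{"hand": 1,"x": 0,"y": 0,"z": 0.098,"roll": 0},{"hand": 1,"x": 0,"y": 0,"z": 0.098,"roll": 0},{"hand": 1,"x": 0,"y": 0,"z": 0.098,"roll": 0}], grip_force=60)

```text
time: 9.73
tool_pos: [0.5814, -0.3177, 0.0338]
tcp_rot: [1.963, 2.448, 0.001]
wrist_force: [-1.2, -0.7, 6.5]
width: 0.378
grip_force: 59.6
```

Emit:
servo_tool(targets=[{"hand": 1,"x": 0,"y": 0,"z": -0.05,"roll": 0},{"hand": 1,"x": 0,"y": 0,"z": -0.11,"roll": 0},{"hand": 1,"x": 0,"y": 0,"z": -0.17,"roll": 0},{"hand": 1,"x": 0,"y": 0,"z": -0.2,"roll": 0},{"hand": 1,"x": 0,"y": 0,"z": -0.2,"roll": 0},{"hand": 1,"x": 0,"y": 0,"z": -0.2,"roll": 0}])

```text
time: 10.23
tool_pos: [0.5808, -0.3173, 0.1327]
tcp_rot: [1.963, 2.449, 0.001]
wrist_force: [-0.9, -0.3, -1.6]
width: 0.38
grip_force: 59.7
```

```bash
python3 -c "
from h import *
gr(0,-.098,.13)"
```

```text
go [0.5833 0.0046 0.0043] roll -0.0005 toolyaw 0.2194 q6 -0.76
```

Emit:
servo_tool(targets=[{"hand": 1,"x": 0.08,"y": 0.005,"z": 0.004,"roll": 0},{"hand": 1,"x": 0.15,"y": 0.005,"z": 0.004,"roll": 0},{"hand": 1,"x": 0.22,"y": 0.005,"z": 0.004,"roll": 0},{"hand": 1,"x": 0.29,"y": 0.005,"z": 0.004,"roll": 0},{"hand": 1,"x": 0.36,"y": 0.005,"z": 0.004,"roll": 0},{"hand": 1,"x": 0.43,"y": 0.005,"z": 0.004,"roll": 0},{"hand": 1,"x": 0.5,"y": 0.005,"z": 0.004,"roll": 0},{"hand": 1,"x": 0.55,"y": 0.005,"z": 0.004,"roll": 0},{"hand": 1,"x": 0.583,"y": 0.005,"z": 0.004,"roll": 0},{"hand": 1,"x": 0.583,"y": 0.005,"z": 0.004,"roll": 0}])

```text
time: 11.07
tool_pos: [0.5158, -0.0285, 0.1264]
tcp_rot: [-1.958, -2.45, 0.003]
wrist_force: [0.2, -0.0, -1.6]
width: 0.377
grip_force: 59.7
```

Emit:
servo_tool(targets=[{"hand": 1,"x": 0,"y": 0,"z": 0.06,"roll": 0},{"hand": 1,"x": 0,"y": 0,"z": 0.06,"roll": 0},{"hand": 1,"x": 0,"y": 0,"z": 0.06,"roll": 0},{"hand": 1,"x": 0,"y": 0,"z": 0.06,"roll": 0}])

```text
time: 11.4
tool_pos: [0.5183, -0.0322, 0.0985]
tcp_rot: [-1.964, -2.449, 0.002]
wrist_force: [0.0, -0.8, -1.4]
width: 0.376
grip_force: 59.9
```

```bash
python3 -c "
from h import *
c,im=shot('wrist','wA2')
gr(0,-.098,.04);print(rail())
import pickle;pickle.dump((c,im),open('a2.pkl','wb'))"
```

```text
go [0.0002 0.0009 0.1187] roll -0.0007 toolyaw 0.2187 q6 -0.33
[-0.0004 -0.0981]
```

View pics/wA2.png

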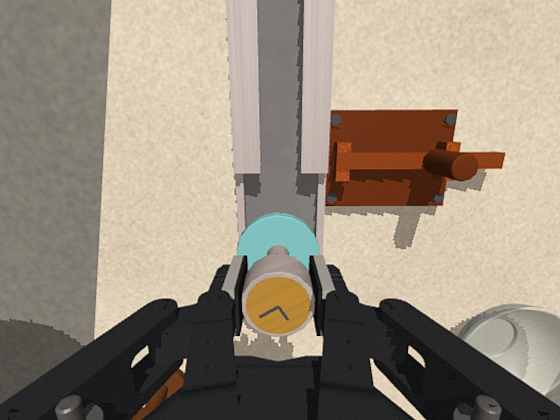

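The held holder is centred over the bay, with its foot at (278,245) and upright. The bolt is drawn. As a quick check I recompute the centre line from this closer view (lip inner edges at row 165).

Run:
```python
from h import *
import pickle;c,im=pickle.load(open('a2.pkl','rb'))
g=cv2.cvtColor(im,cv2.COLOR_BGR2GRAY).astype(int)
for v in(40,100,165):
    r=g[v].astype(float);e=[]
    a=[u for u in range(250,270) if r[u]>=145>r[u+1]][0];b=[u for u in range(290,315) if r[u]<130<=r[u+1]][0]
    print(v,a,b,rail(ray(c,(a+.5,v),.022)),rail(ray(c,(b+.5,v),.022)))
```

```text
40 257 302 [-0.0149  0.0297] [0.0148 0.0296]
100 258 301 [-0.015  -0.0073] [ 0.0149 -0.0074]
165 260 300 [-0.0145 -0.0522] [ 0.0151 -0.0523]
```

Emit:
servo_tool(targets=[{"hand": 1,"x": 0,"y": 0.001,"z": 0.04,"roll": 0},{"hand": 1,"x": 0,"y": 0.001,"z": 0.08,"roll": 0},{"hand": 1,"x": 0,"y": 0.001,"z": 0.1,"roll": 0},{"hand": 1,"x": 0,"y": 0.001,"z": 0.117,"roll": 0},{"hand": 1,"x": 0,"y": 0.001,"z": 0.117,"roll": 0},{"hand": 1,"x": 0,"y": 0.001,"z": 0.117,"roll": 0},{"hand": 1,"x": 0,"y": 0.001,"z": 0.117,"roll": 0}])

```text
time: 12.03
tool_pos: [0.5204, -0.0318, 0.0415]
tcp_rot: [1.964, 2.45, 0.001]
wrist_force: [0.2, -1.0, -0.2]
width: 0.38
grip_force: 61.0
```

```bash
python3 -c "
from h import *
gr(0,.148,.0405);print(rail(),bot.read_state()['tool_pos'])"
```

```text
go [ 0.4918 -0.0026  0.0018] roll -0.0006 toolyaw 0.2192 q6 -0.33
[ 0.0009 -0.0979] [ 0.52040146 -0.0318314   0.04150102]
```

Emit:
servo_tool(targets=[{"hand": 1,"x": 0.04,"y": -0.001,"z": 0,"roll": 0},{"hand": 1,"x": 0.08,"y": -0.001,"z": 0,"roll": 0},{"hand": 1,"x": 0.12,"y": -0.001,"z": 0,"roll": 0},{"hand": 1,"x": 0.16,"y": -0.001,"z": 0,"roll": 0},{"hand": 1,"x": 0.16,"y": -0.001,"z": 0,"roll": 0}])

```text
time: 12.45
tool_pos: [0.5013, 0.0488, 0.0414]
tcp_rot: [-1.963, -2.453, -0.002]
wrist_force: [0.2, 0.3, -0.4]
width: 0.374
grip_force: 61.1
```

```bash
python3 -c "
from h import *
gr(0,.148,.041);print(rail(),bot.read_state()['tool_pos'])"
```

```text
go [3.262e-01 2.000e-04 1.100e-03] roll 0.0001 toolyaw 0.2212 q6 -0.18
[-0.0001 -0.0151] [0.50134757 0.04876509 0.04140438]
```

Emit:
servo_tool(targets=[{"hand": 1,"x": 0.04,"y": 0,"z": 0,"roll": 0},{"hand": 1,"x": 0.08,"y": 0,"z": 0,"roll": 0},{"hand": 1,"x": 0.12,"y": 0,"z": 0,"roll": 0},{"hand": 1,"x": 0.16,"y": 0,"z": 0,"roll": 0},{"hand": 1,"x": 0.2,"y": 0,"z": 0,"roll": 0},{"hand": 1,"x": 0.24,"y": 0,"z": 0,"roll": 0},{"hand": 1,"x": 0.28,"y": 0,"z": 0,"roll": 0},{"hand": 1,"x": 0.32,"y": 0,"z": 0,"roll": 0},{"hand": 1,"x": 0.326,"y": 0,"z": 0,"roll": 0},{"hand": 1,"x": 0.326,"y": 0,"z": 0,"roll": 0}])

```text
time: 13.28
tool_pos: [0.4667, 0.2062, 0.0414]
tcp_rot: [1.962, 2.453, 0.002]
wrist_force: [0.3, 0.2, -1.0]
width: 0.381
grip_force: 61.1
```

Emit:
servo_tool(targets=[{"hand": 1,"x": 0,"y": 0,"z": 0.003,"roll": 0},{"hand": 1,"x": 0,"y": 0,"z": 0.003,"roll": 0},{"hand": 1,"x": 0,"y": 0,"z": 0.003,"roll": 0}])

```text
time: 13.53
tool_pos: [0.467, 0.2049, 0.0398]
tcp_rot: [1.966, 2.45, 0.002]
wrist_force: [0.7, 1.0, 1.4]
width: 0.381
grip_force: 61.3
```

```bash
python3 -c "
from h import *
print(rail());c,im=shot('wrist','wA3')"
```

```text
[0.0007 0.1448]
```

View pics/wA3.png

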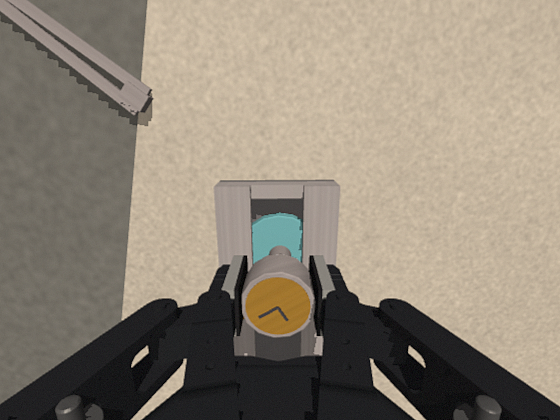

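Holder A sits under the lips close to the stop (foot at (278,230), stop at row 190). I release it, rise and go back.

Emit:
servo_tool(targets=[{"hand": -1,"x": 0,"y": 0,"z": 0,"roll": 0},{"hand": -1,"x": 0,"y": 0,"z": 0,"roll": 0},{"hand": -1,"x": 0,"y": 0,"z": 0,"roll": 0},{"hand": -1,"x": 0,"y": 0,"z": -0.06,"roll": 0},{"hand": -1,"x": 0,"y": 0,"z": -0.12,"roll": 0},{"hand": -1,"x": 0,"y": 0,"z": -0.18,"roll": 0},{"hand": -1,"x": 0,"y": 0,"z": -0.2,"roll": 0},{"hand": -1,"x": -0.08,"y": 0,"z": -0.2,"roll": 0},{"hand": -1,"x": -0.16,"y": 0,"z": -0.2,"roll": 0},{"hand": -1,"x": -0.24,"y": 0,"z": -0.2,"roll": 0}])

```text
time: 14.42
tool_pos: [0.4922, 0.0876, 0.1394]
tcp_rot: [1.961, 2.454, 0.001]
wrist_force: [0.7, -0.3, -0.8]
width: 0.999
grip_force: 0.0
```

Emit:
servo_tool(targets=[{"hand": -1,"x": -0.2,"y": 0,"z": 0,"roll": 0},{"hand": -1,"x": -0.2,"y": 0,"z": 0,"roll": 0},{"hand": -1,"x": -0.2,"y": 0,"z": 0,"roll": 0},{"hand": -1,"x": -0.2,"y": 0,"z": 0,"roll": 0},{"hand": -1,"x": -0.2,"y": 0,"z": 0,"roll": 0}])

```text
time: 14.83
tool_pos: [0.5136, -0.0101, 0.1386]
tcp_rot: [-1.967, -2.448, 0.001]
wrist_force: [-0.2, -0.7, -0.2]
width: 1.001
grip_force: 0.0
```

```bash
python3 -c "
from h import *
c,im=shot('top','top2')
for o in holders(c,im):print(*o)
print(rail());go(.461,-.337,.13,th);go(.461,-.337,.0335,th)"
```

```text
[204.3 251.6] [203.  250.5] 13.5 [0.5174 0.1161 0.008 ] []
[400.7 246.8] [403.9 246.7] 8.3 [ 0.5235 -0.4461  0.008 ] [(array([409.8, 246.3]), 87, array([ 0.5237, -0.4479,  0.062 ]))]
[259.3 255.9] [257.  254.5] 13.5 [ 0.5051 -0.0349  0.008 ] []
[361.6 268.5] [364.9 269.2] 8.4 [ 0.4619 -0.3357  0.008 ] [(array([369.1, 270.1]), 87, array([ 0.4608, -0.3369,  0.062 ]))]
[177.4 267.7] [176.7 267.6] 4.7 [0.4705 0.1893 0.008 ] [(array([167.1, 269. ]), 88, array([0.468 , 0.2045, 0.062 ]))]
[199.5 291.5] [198.5 290.5] 16.9 [0.4065 0.1283 0.008 ] []
[256.2 294.9] [256. 294.] 16.3 [ 0.3956 -0.0315  0.008 ] []
[250.  341.3] [245.7 343. ] 18.2 [ 0.2618 -0.0025  0.008 ] []
[-0.0011 -0.0743]
go [-0.6173 -0.2441  0.0169] roll -0.0009 toolyaw 0.2182 q6 -0.29
go [-0.6175 -0.2439  0.2099] roll -0.0009 toolyaw 0.2182 q6 -0.29
```

Emit:
servo_tool(targets=[{"hand": -1,"x": -0.617,"y": -0.244,"z": 0.017,"roll": 0},{"hand": -1,"x": -0.617,"y": -0.244,"z": 0.017,"roll": 0},{"hand": -1,"x": -0.617,"y": -0.244,"z": 0.017,"roll": 0},{"hand": -1,"x": -0.617,"y": -0.244,"z": 0.017,"roll": 0},{"hand": -1,"x": -0.617,"y": -0.244,"z": 0.017,"roll": 0},{"hand": -1,"x": -0.617,"y": -0.244,"z": 0.017,"roll": 0},{"hand": -1,"x": -0.617,"y": -0.244,"z": 0.017,"roll": 0},{"hand": -1,"x": -0.617,"y": -0.244,"z": 0.017,"roll": 0},{"hand": -1,"x": -0.617,"y": -0.244,"z": 0.017,"roll": 0},{"hand": -1,"x": -0.617,"y": -0.244,"z": 0.017,"roll": 0}])

```text
time: 15.72
tool_pos: [0.4621, -0.3373, 0.1303]
tcp_rot: [-1.967, -2.449, -0.001]
wrist_force: [0.1, -0.1, 0.4]
width: 1.0
grip_force: 0.0
```

Emit:
servo_tool(targets=[{"hand": -1,"x": 0,"y": 0,"z": 0,"roll": 0},{"hand": -1,"x": 0,"y": 0,"z": 0,"roll": 0},{"hand": -1,"x": 0,"y": 0,"z": 0,"roll": 0}])

```text
time: 15.97
tool_pos: [0.4626, -0.3349, 0.1306]
tcp_rot: [-1.961, -2.453, -0.001]
wrist_force: [0.5, 0.2, -0.6]
width: 0.997
grip_force: 0.0
```

```bash
python3 -c "
from h import *
c,im=shot('wrist','wC')
for o in holders(c,im):print(*o)
hsv=cv2.cvtColor(im,cv2.COLOR_BGR2HSV);gd=cv2.inRange(hsv,(12,90,60),(28,255,255))
n,l,st,ce=cv2.connectedComponentsWithStats(gd)
for k in range(1,n):
    if st[k,4]>300: print(ce[k],st[k,4],ray(c,ce[k],.062))
go(.461,-.337,.0335,th)"
```

```text
[281.46972477  82.51376147] 2725 [ 0.44241935 -0.23625475  0.062     ]
[392.68531977 153.58938953] 1376 [ 0.52919421 -0.26396653  0.062     ]
[275.99241706 231.21327014] 1055 [ 0.46156008 -0.33866958  0.062     ]
[206.07340946 357.7406199 ] 613 [ 0.42741021 -0.46673551  0.062     ]
[105.92851879 404.13264554] 1357 [ 0.34482394 -0.53905088  0.062     ]
go [-0.0032 -0.0039  0.1944] roll 0.0003 toolyaw 0.2219 q6 -0.89
```

Emit:
servo_tool(targets=[{"hand": -1,"x": -0.005,"y": -0.003,"z": 0.06,"roll": 0},{"hand": -1,"x": -0.005,"y": -0.003,"z": 0.12,"roll": 0},{"hand": -1,"x": -0.005,"y": -0.003,"z": 0.17,"roll": 0},{"hand": -1,"x": -0.005,"y": -0.003,"z": 0.194,"roll": 0},{"hand": -1,"x": -0.005,"y": -0.003,"z": 0.194,"roll": 0},{"hand": 1,"x": -0.005,"y": -0.003,"z": 0.194,"roll": 0},{"hand": 1,"x": -0.005,"y": -0.003,"z": 0.194,"roll": 0},{"hand": 1,"x": -0.005,"y": -0.003,"z": 0.194,"roll": 0},{"hand": 1,"x": -0.005,"y": -0.003,"z": 0.194,"roll": 0},{"hand": 1,"x": -0.005,"y": -0.003,"z": 0.194,"roll": 0}])

```text
time: 16.85
tool_pos: [0.4626, -0.3408, 0.0359]
tcp_rot: [1.963, 2.448, 0.0]
wrist_force: [0.6, 0.3, 3.4]
width: 0.376
grip_force: 59.2
```

Emit:
servo_tool(targets=[{"hand": 1,"x": 0,"y": 0,"z": 0,"roll": 0},{"hand": 1,"x": 0,"y": 0,"z": 0,"roll": 0},{"hand": 1,"x": 0,"y": 0,"z": -0.06,"roll": 0},{"hand": 1,"x": 0,"y": 0,"z": -0.12,"roll": 0},{"hand": 1,"x": 0,"y": 0,"z": -0.18,"roll": 0},{"hand": 1,"x": 0,"y": 0,"z": -0.2,"roll": 0},{"hand": 1,"x": 0,"y": 0,"z": -0.2,"roll": 0},{"hand": 1,"x": 0,"y": 0,"z": -0.2,"roll": 0}])

```text
time: 17.52
tool_pos: [0.4611, -0.3397, 0.1336]
tcp_rot: [1.965, 2.451, -0.0]
wrist_force: [0.1, -0.5, -2.9]
width: 0.375
grip_force: 60.1
```

```bash
python3 -c "
from h import *
gr(0,-.098,.13)"
```

```text
go [0.575  0.248  0.0071] roll -0.0005 toolyaw 0.2193 q6 -0.9
```

Emit:
servo_tool(targets=[{"hand": 1,"x": 0.07,"y": 0.03,"z": 0.0,"roll": 0},{"hand": 1,"x": 0.14,"y": 0.06,"z": 0.0,"roll": 0},{"hand": 1,"x": 0.21,"y": 0.09,"z": 0.0,"roll": 0},{"hand": 1,"x": 0.28,"y": 0.12,"z": 0.0,"roll": 0},{"hand": 1,"x": 0.35,"y": 0.15,"z": 0.0,"roll": 0},{"hand": 1,"x": 0.42,"y": 0.18,"z": 0.0,"roll": 0},{"hand": 1,"x": 0.49,"y": 0.21,"z": 0.0,"roll": 0},{"hand": 1,"x": 0.54,"y": 0.235,"z": 0.0,"roll": 0},{"hand": 1,"x": 0.575,"y": 0.248,"z": 0.007,"roll": 0},{"hand": 1,"x": 0.575,"y": 0.248,"z": 0.007,"roll": 0}])

```text
time: 18.35
tool_pos: [0.5174, -0.0285, 0.1268]
tcp_rot: [-1.957, -2.45, 0.003]
wrist_force: [0.3, -0.5, -0.9]
width: 0.377
grip_force: 60.1
```

Emit:
servo_tool(targets=[{"hand": 1,"x": 0,"y": 0,"z": 0.06,"roll": 0},{"hand": 1,"x": 0,"y": 0,"z": 0.06,"roll": 0},{"hand": 1,"x": 0,"y": 0,"z": 0.06,"roll": 0},{"hand": 1,"x": 0,"y": 0,"z": 0.06,"roll": 0}])

```text
time: 18.68
tool_pos: [0.5185, -0.0327, 0.0992]
tcp_rot: [-1.964, -2.449, 0.003]
wrist_force: [0.6, -0.9, -1.6]
width: 0.377
grip_force: 60.1
```

```bash
python3 -c "
from h import *
c,im=shot('wrist','wC2')
gr(0,-.098,.041);print(rail())
hsv=cv2.cvtColor(im,cv2.COLOR_BGR2HSV);b=cv2.inRange(hsv,(80,50,60),(105,255,255))
n,l,st,ce=cv2.connectedComponentsWithStats(b)
print([(st[k],ce[k]) for k in range(1,n) if st[k,4]>300])"
```

```text
go [0.0013 0.0006 0.1184] roll -0.0008 toolyaw 0.2185 q6 -0.33
[-0.0003 -0.0987]
[(array([ 237,  202,   83,   58, 2933], dtype=int32), array([277.99897716, 228.34606205]))]
```

Emit:
servo_tool(targets=[{"hand": 1,"x": -0.01,"y": 0.001,"z": 0.04,"roll": 0},{"hand": 1,"x": -0.01,"y": 0.001,"z": 0.08,"roll": 0},{"hand": 1,"x": -0.01,"y": 0.001,"z": 0.1,"roll": 0},{"hand": 1,"x": -0.01,"y": 0.001,"z": 0.117,"roll": 0},{"hand": 1,"x": -0.01,"y": 0.001,"z": 0.117,"roll": 0},{"hand": 1,"x": -0.01,"y": 0.001,"z": 0.117,"roll": 0},{"hand": 1,"x": -0.01,"y": 0.001,"z": 0.117,"roll": 0}])

```text
time: 19.32
tool_pos: [0.5218, -0.037, 0.0425]
tcp_rot: [1.964, 2.45, 0.001]
wrist_force: [-0.1, 0.1, -2.3]
width: 0.377
grip_force: 62.4
```

```bash
python3 -c "
from h import *
gr(0,.085,.0405);print(rail(),bot.read_state()['tool_pos'])"
```

```text
go [ 0.3766 -0.0029  0.0039] roll -0.0005 toolyaw 0.2193 q6 -0.34
[ 0.0011 -0.1033] [ 0.52184441 -0.03703759  0.04252296]
```

Emit:
servo_tool(targets=[{"hand": 1,"x": 0.04,"y": -0.002,"z": 0.001,"roll": 0},{"hand": 1,"x": 0.08,"y": -0.002,"z": 0.001,"roll": 0},{"hand": 1,"x": 0.12,"y": -0.002,"z": 0.001,"roll": 0},{"hand": 1,"x": 0.16,"y": -0.002,"z": 0.001,"roll": 0},{"hand": 1,"x": 0.2,"y": -0.002,"z": 0.001,"roll": 0},{"hand": 1,"x": 0.24,"y": -0.002,"z": 0.001,"roll": 0},{"hand": 1,"x": 0.28,"y": -0.002,"z": 0.001,"roll": 0},{"hand": 1,"x": 0.32,"y": -0.002,"z": 0.001,"roll": 0},{"hand": 1,"x": 0.36,"y": -0.002,"z": 0.001,"roll": 0},{"hand": 1,"x": 0.37,"y": -0.002,"z": 0.001,"roll": 0}])

```text
time: 20.15
tool_pos: [0.48, 0.1458, 0.0422]
tcp_rot: [1.962, 2.453, 0.003]
wrist_force: [-0.3, -0.1, -0.6]
width: 0.376
grip_force: 62.4
```

Emit:
servo_tool(targets=[{"hand": 1,"x": 0,"y": 0,"z": 0.003,"roll": 0},{"hand": 1,"x": 0,"y": 0,"z": 0.003,"roll": 0},{"hand": 1,"x": 0,"y": 0,"z": 0.003,"roll": 0}])

```text
time: 20.4
tool_pos: [0.481, 0.1435, 0.0408]
tcp_rot: [1.965, 2.45, 0.003]
wrist_force: [-0.9, 3.1, 6.3]
width: 0.379
grip_force: 62.9
```

```bash
python3 -c "
from h import *
print(rail());c,im=shot('wrist','wC3')"
```

```text
[0.0009 0.0818]
```

View pics/wC3.png

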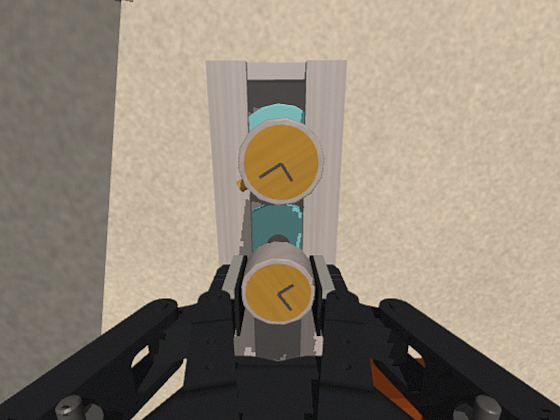

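Both are upright in the channel (A's dial at (281,162), C's at (278,290)). I release C and go for B.

Emit:
servo_tool(targets=[{"hand": -1,"x": 0,"y": 0,"z": 0,"roll": 0},{"hand": -1,"x": 0,"y": 0,"z": 0,"roll": 0},{"hand": -1,"x": 0,"y": 0,"z": 0,"roll": 0},{"hand": -1,"x": 0,"y": 0,"z": -0.06,"roll": 0},{"hand": -1,"x": 0,"y": 0,"z": -0.12,"roll": 0},{"hand": -1,"x": 0,"y": 0,"z": -0.18,"roll": 0},{"hand": -1,"x": 0,"y": 0,"z": -0.2,"roll": 0},{"hand": -1,"x": -0.08,"y": 0,"z": -0.2,"roll": 0},{"hand": -1,"x": -0.16,"y": 0,"z": -0.2,"roll": 0},{"hand": -1,"x": -0.24,"y": 0,"z": -0.2,"roll": 0}])

```text
time: 21.28
tool_pos: [0.506, 0.0252, 0.1398]
tcp_rot: [1.962, 2.453, 0.0]
wrist_force: [0.7, 0.9, -0.1]
width: 0.999
grip_force: 0.0
```

Emit:
servo_tool(targets=[{"hand": -1,"x": -0.2,"y": 0,"z": 0,"roll": 0},{"hand": -1,"x": -0.2,"y": 0,"z": 0,"roll": 0},{"hand": -1,"x": -0.2,"y": 0,"z": 0,"roll": 0},{"hand": -1,"x": -0.2,"y": 0,"z": 0,"roll": 0},{"hand": -1,"x": -0.2,"y": 0,"z": 0,"roll": 0}])

```text
time: 21.7
tool_pos: [0.5272, -0.0724, 0.1389]
tcp_rot: [-1.968, -2.447, 0.001]
wrist_force: [-0.6, 0.6, -0.3]
width: 0.999
grip_force: 0.0
```

```bash
python3 -c "
from h import *
c,im=shot('top','top3')
for o in holders(c,im):print(*o)
print(rail());go(.5235,-.447,.13,th)"
```

```text
[240.2 239.1] [241.5 237.5] 15.6 [0.5529 0.0083 0.008 ] []
[294.4 248.8] [292. 247.] 15.3 [ 0.5252 -0.133   0.008 ] []
[400.7 246.7] [403.9 246.7] 8.3 [ 0.5235 -0.4461  0.008 ] [(array([409.7, 246.4]), 86, array([ 0.5236, -0.4475,  0.062 ]))]
[178.4 267.7] [178.  267.5] 4.9 [0.4706 0.1857 0.008 ] [(array([188.1, 264.5]), 85, array([0.4797, 0.1484, 0.062 ])), (array([168.6, 268.4]), 86, array([0.4698, 0.2005, 0.062 ]))]
[231.1 277.9] [231.9 277.9] 16.2 [0.4406 0.0354 0.008 ] []
[286.8 288.9] [286. 288.] 16.5 [ 0.4115 -0.1151  0.008 ] []
[241.  326.9] [243.6 326.4] 17.3 [0.3071 0.0032 0.008 ] []
[279.4 334.2] [272.3 335.8] 18.5 [ 0.2808 -0.0761  0.008 ] []
[-0.0013 -0.1379]
go [-0.732  -0.1693  0.0173] roll -0.001 toolyaw 0.2179 q6 -0.4
```

Emit:
servo_tool(targets=[{"hand": -1,"x": -0.732,"y": -0.169,"z": 0.017,"roll": 0},{"hand": -1,"x": -0.732,"y": -0.169,"z": 0.017,"roll": 0},{"hand": -1,"x": -0.732,"y": -0.169,"z": 0.017,"roll": 0},{"hand": -1,"x": -0.732,"y": -0.169,"z": 0.017,"roll": 0},{"hand": -1,"x": -0.732,"y": -0.169,"z": 0.017,"roll": 0},{"hand": -1,"x": -0.732,"y": -0.169,"z": 0.017,"roll": 0},{"hand": -1,"x": -0.732,"y": -0.169,"z": 0.017,"roll": 0},{"hand": -1,"x": -0.732,"y": -0.169,"z": 0.017,"roll": 0},{"hand": -1,"x": -0.732,"y": -0.169,"z": 0.017,"roll": 0},{"hand": -1,"x": -0.732,"y": -0.169,"z": 0.017,"roll": 0}])

```text
time: 22.58
tool_pos: [0.525, -0.4524, 0.1307]
tcp_rot: [1.966, 2.447, -0.004]
wrist_force: [0.6, 0.3, 1.4]
width: 0.999
grip_force: 0.0
```

Emit:
servo_tool(targets=[{"hand": -1,"x": 0,"y": 0,"z": 0,"roll": 0},{"hand": -1,"x": 0,"y": 0,"z": 0,"roll": 0},{"hand": -1,"x": 0,"y": 0,"z": 0,"roll": 0},{"hand": -1,"x": 0,"y": 0,"z": 0,"roll": 0}])

```text
time: 22.92
tool_pos: [0.5255, -0.4446, 0.1312]
tcp_rot: [-1.962, -2.453, -0.001]
wrist_force: [-0.4, 0.5, -0.5]
width: 1.003
grip_force: 0.0
```

```bash
python3 -c "
from h import *
c,im=shot('wrist','wB')
hsv=cv2.cvtColor(im,cv2.COLOR_BGR2HSV);gd=cv2.inRange(hsv,(12,90,60),(28,255,255))
n,l,st,ce=cv2.connectedComponentsWithStats(gd)
for k in range(1,n):
    if st[k,4]>300: print(ce[k],st[k,4],ray(c,ce[k],.062))
go(.5235,-.4475,.0335,th)"
```

```text
[361.27044711  10.19738277] 917 [ 0.5445495  -0.29472157  0.062     ]
[147.02728128 227.78927563] 1063 [ 0.42812175 -0.46746068  0.062     ]
[275.28803828 231.6937799 ] 1045 [ 0.52403809 -0.44912323  0.062     ]
[ 45.3846005  313.77500484] 5169 [ 0.35255452 -0.56216458  0.062     ]
[345.99196141 338.05948553] 622 [ 0.60416477 -0.5302665   0.062     ]
[107.08709677 403.44677419] 1240 [ 0.4083716  -0.64842233  0.062     ]
go [-0.0043 -0.005   0.1957] roll 0.0002 toolyaw 0.2216 q6 -0.96
```

Emit:
servo_tool(targets=[{"hand": -1,"x": -0.007,"y": -0.004,"z": 0.06,"roll": 0},{"hand": -1,"x": -0.007,"y": -0.004,"z": 0.12,"roll": 0},{"hand": -1,"x": -0.007,"y": -0.004,"z": 0.17,"roll": 0},{"hand": -1,"x": -0.007,"y": -0.004,"z": 0.195,"roll": 0},{"hand": -1,"x": -0.007,"y": -0.004,"z": 0.195,"roll": 0},{"hand": 1,"x": -0.007,"y": -0.004,"z": 0.195,"roll": 0},{"hand": 1,"x": -0.007,"y": -0.004,"z": 0.195,"roll": 0},{"hand": 1,"x": -0.007,"y": -0.004,"z": 0.195,"roll": 0},{"hand": 1,"x": -0.007,"y": -0.004,"z": 0.195,"roll": 0},{"hand": 1,"x": -0.007,"y": -0.004,"z": 0.195,"roll": 0}])

```text
time: 23.8
tool_pos: [0.5252, -0.4519, 0.0363]
tcp_rot: [1.962, 2.448, -0.0]
wrist_force: [0.3, -0.5, 3.7]
width: 0.384
grip_force: 59.4
```

Emit:
servo_tool(targets=[{"hand": 1,"x": 0,"y": 0,"z": 0,"roll": 0},{"hand": 1,"x": 0,"y": 0,"z": 0,"roll": 0},{"hand": 1,"x": 0,"y": 0,"z": -0.06,"roll": 0},{"hand": 1,"x": 0,"y": 0,"z": -0.12,"roll": 0},{"hand": 1,"x": 0,"y": 0,"z": -0.18,"roll": 0},{"hand": 1,"x": 0,"y": 0,"z": -0.2,"roll": 0},{"hand": 1,"x": 0,"y": 0,"z": -0.2,"roll": 0},{"hand": 1,"x": 0,"y": 0,"z": -0.2,"roll": 0}])

```text
time: 24.47
tool_pos: [0.5237, -0.4507, 0.1335]
tcp_rot: [1.965, 2.451, -0.0]
wrist_force: [-0.9, 0.0, -3.2]
width: 0.379
grip_force: 60.2
```

```bash
python3 -c "
from h import *
gr(0,-.101,.13)"
```

```text
go [0.8129 0.1741 0.0069] roll -0.0005 toolyaw 0.2193 q6 -0.97
```

Emit:
servo_tool(targets=[{"hand": 1,"x": 0.08,"y": 0.017,"z": 0.0,"roll": 0},{"hand": 1,"x": 0.16,"y": 0.034,"z": 0.0,"roll": 0},{"hand": 1,"x": 0.24,"y": 0.051,"z": 0.0,"roll": 0},{"hand": 1,"x": 0.32,"y": 0.068,"z": 0.0,"roll": 0},{"hand": 1,"x": 0.4,"y": 0.085,"z": 0.0,"roll": 0},{"hand": 1,"x": 0.48,"y": 0.102,"z": 0.0,"roll": 0},{"hand": 1,"x": 0.56,"y": 0.12,"z": 0.0,"roll": 0},{"hand": 1,"x": 0.64,"y": 0.137,"z": 0.0,"roll": 0},{"hand": 1,"x": 0.72,"y": 0.154,"z": 0.0,"roll": 0},{"hand": 1,"x": 0.72,"y": 0.154,"z": 0.0,"roll": 0}])

```text
time: 25.3
tool_pos: [0.5173, -0.0756, 0.1302]
tcp_rot: [-1.954, -2.45, 0.001]
wrist_force: [-0.4, -0.3, -1.8]
width: 0.378
grip_force: 60.2
```

Emit:
servo_tool(targets=[{"hand": 1,"x": 0.05,"y": 0.01,"z": 0.0,"roll": 0},{"hand": 1,"x": 0.092,"y": 0.02,"z": 0.03,"roll": 0},{"hand": 1,"x": 0.092,"y": 0.02,"z": 0.06,"roll": 0},{"hand": 1,"x": 0.092,"y": 0.02,"z": 0.06,"roll": 0},{"hand": 1,"x": 0.092,"y": 0.02,"z": 0.06,"roll": 0},{"hand": 1,"x": 0.092,"y": 0.02,"z": 0.06,"roll": 0}])

```text
time: 25.8
tool_pos: [0.5195, -0.036, 0.1027]
tcp_rot: [-1.964, -2.449, 0.002]
wrist_force: [0.4, -0.3, -1.0]
width: 0.377
grip_force: 60.1
```

```bash
python3 -c "
from h import *
c,im=shot('wrist','wB2')
gr(0,-.101,.041);s=bot.read_state();print(rail(),s['tool_pos'],s['width'])
hsv=cv2.cvtColor(im,cv2.COLOR_BGR2HSV);b=cv2.inRange(hsv,(80,50,60),(105,255,255))
n,l,st,ce=cv2.connectedComponentsWithStats(b)
print([(st[k],ce[k]) for k in range(1,n) if st[k,4]>300])"
```

```text
go [0.0023 0.0005 0.1251] roll -0.0008 toolyaw 0.2186 q6 -0.34
[-0.0002 -0.1021] [ 0.52029721 -0.03620218  0.10353893] 0.3792239233358261
[(array([ 238,  201,   82,   58, 2936], dtype=int32), array([278.06573569, 227.29938692]))]
```

Emit:
servo_tool(targets=[{"hand": 1,"x": 0,"y": 0.001,"z": 0.04,"roll": 0},{"hand": 1,"x": 0,"y": 0.001,"z": 0.08,"roll": 0},{"hand": 1,"x": 0,"y": 0.001,"z": 0.11,"roll": 0},{"hand": 1,"x": 0,"y": 0.001,"z": 0.124,"roll": 0},{"hand": 1,"x": 0,"y": 0.001,"z": 0.124,"roll": 0},{"hand": 1,"x": 0,"y": 0.001,"z": 0.124,"roll": 0},{"hand": 1,"x": 0,"y": 0.001,"z": 0.124,"roll": 0}])

```text
time: 26.43
tool_pos: [0.5217, -0.036, 0.0426]
tcp_rot: [1.965, 2.449, 0.001]
wrist_force: [-0.7, 0.9, -1.6]
width: 0.379
grip_force: 60.2
```

```bash
python3 -c "
from h import *
gr(0,.022,.0415);print(rail())"
```

```text
go [ 0.2485 -0.0031  0.0021] roll -0.0008 toolyaw 0.2186 q6 -0.34
[ 0.0012 -0.1023]
```

Emit:
servo_tool(targets=[{"hand": 1,"x": 0.04,"y": -0.002,"z": 0.001,"roll": 0},{"hand": 1,"x": 0.08,"y": -0.002,"z": 0.001,"roll": 0},{"hand": 1,"x": 0.12,"y": -0.002,"z": 0.001,"roll": 0},{"hand": 1,"x": 0.16,"y": -0.002,"z": 0.001,"roll": 0},{"hand": 1,"x": 0.2,"y": -0.002,"z": 0.001,"roll": 0},{"hand": 1,"x": 0.24,"y": -0.002,"z": 0.001,"roll": 0},{"hand": 1,"x": 0.248,"y": -0.002,"z": 0.001,"roll": 0},{"hand": 1,"x": 0.248,"y": -0.002,"z": 0.001,"roll": 0}])

```text
time: 27.1
tool_pos: [0.4933, 0.0863, 0.0419]
tcp_rot: [1.962, 2.452, 0.002]
wrist_force: [-0.3, -0.1, -0.4]
width: 0.377
grip_force: 61.5
```

Emit:
servo_tool(targets=[{"hand": 1,"x": 0,"y": 0,"z": 0.003,"roll": 0},{"hand": 1,"x": 0,"y": 0,"z": 0.003,"roll": 0},{"hand": 1,"x": 0,"y": 0,"z": 0.003,"roll": 0}])

```text
time: 27.35
tool_pos: [0.4935, 0.0856, 0.0416]
tcp_rot: [-1.966, -2.449, -0.002]
wrist_force: [-6.1, 3.9, 12.1]
width: 0.378
grip_force: 62.7
```

Emit:
servo_tool(targets=[{"hand": -1,"x": 0,"y": 0,"z": 0,"roll": 0},{"hand": -1,"x": 0,"y": 0,"z": 0,"roll": 0},{"hand": -1,"x": 0,"y": 0,"z": 0,"roll": 0},{"hand": -1,"x": 0,"y": 0,"z": -0.06,"roll": 0},{"hand": -1,"x": 0,"y": 0,"z": -0.12,"roll": 0},{"hand": -1,"x": 0,"y": 0,"z": -0.18,"roll": 0},{"hand": -1,"x": 0,"y": 0,"z": -0.2,"roll": 0},{"hand": -1,"x": -0.08,"y": 0,"z": -0.25,"roll": 0},{"hand": -1,"x": -0.16,"y": 0,"z": -0.25,"roll": 0},{"hand": -1,"x": -0.2,"y": 0,"z": -0.25,"roll": 0}])

```text
time: 28.18
tool_pos: [0.5167, -0.0151, 0.1668]
tcp_rot: [1.961, 2.448, 0.002]
wrist_force: [0.2, 0.1, -0.0]
width: 1.0
grip_force: 0.0
```

Emit:
servo_tool(targets=[{"hand": -1,"x": -0.02,"y": 0.06,"z": 0,"roll": 0},{"hand": -1,"x": -0.02,"y": 0.12,"z": 0,"roll": 0},{"hand": -1,"x": -0.02,"y": 0.16,"z": 0,"roll": 0},{"hand": -1,"x": -0.02,"y": 0.16,"z": 0,"roll": 0},{"hand": -1,"x": -0.02,"y": 0.16,"z": 0,"roll": 0}])

```text
time: 28.6
tool_pos: [0.5951, -0.005, 0.1636]
tcp_rot: [-1.964, -2.45, 0.002]
wrist_force: [0.1, 0.3, -0.5]
width: 0.999
grip_force: 0.0
```

```bash
python3 -c "
from h import *
c,im=shot('wrist','wend')
hsv=cv2.cvtColor(im,cv2.COLOR_BGR2HSV);gd=cv2.inRange(hsv,(12,90,60),(28,255,255))
n,l,st,ce=cv2.connectedComponentsWithStats(gd)
for k in range(1,n):
    if st[k,4]>300: p=ray(c,ce[k],.068);print(ce[k],st[k,4],p,rail(p))
gr(.115,-.05,.1);gr(.115,-.05,.034);print(rail())"
```

```text
[169.94499618  70.7540107 ] 1309 [0.49257191 0.08717026 0.068     ] [-0.0002  0.0243]
[536.11341991 241.30822511] 1155 [0.81775351 0.0215825  0.068     ] [ 0.3027 -0.111 ]
go [0.0757 0.0726 0.127 ] roll -0.0005 toolyaw 0.2193 q6 -0.27
go [0.0757 0.073  0.259 ] roll -0.0005 toolyaw 0.2193 q6 -0.27
[ 0.0788 -0.0878]
```

View pics/wend.png

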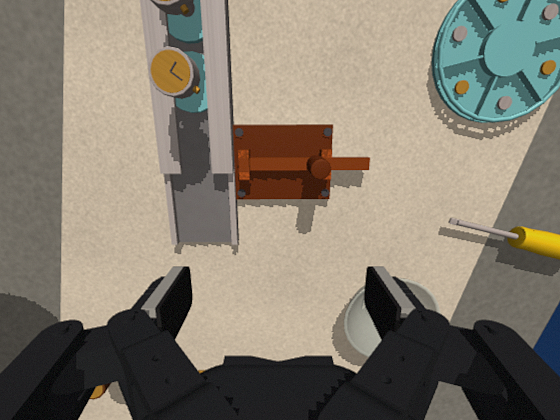

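Holder B is at rail y = +24 mm, centred. The bolt is drawn, with its knob at (318,168). Now I grip the knob and push it home.

Emit:
servo_tool(targets=[{"hand": -1,"x": 0.076,"y": 0.073,"z": 0.04,"roll": 0},{"hand": -1,"x": 0.076,"y": 0.073,"z": 0.08,"roll": 0},{"hand": -1,"x": 0.076,"y": 0.073,"z": 0.12,"roll": 0},{"hand": -1,"x": 0.076,"y": 0.073,"z": 0.18,"roll": 0},{"hand": -1,"x": 0.076,"y": 0.073,"z": 0.23,"roll": 0},{"hand": -1,"x": 0.076,"y": 0.073,"z": 0.255,"roll": 0},{"hand": -1,"x": 0.076,"y": 0.073,"z": 0.255,"roll": 0},{"hand": 1,"x": 0.076,"y": 0.073,"z": 0.255,"roll": 0},{"hand": 1,"x": 0.076,"y": 0.073,"z": 0.255,"roll": 0},{"hand": 1,"x": 0.076,"y": 0.073,"z": 0.255,"roll": 0}], grip_force=50)

```text
time: 29.48
tool_pos: [0.6241, 0.0404, 0.0397]
tcp_rot: [1.963, 2.449, 0.004]
wrist_force: [-0.5, 0.5, -0.4]
width: 0.606
grip_force: 0.0
```

Emit:
servo_tool(targets=[{"hand": 1,"x": 0,"y": 0,"z": 0,"roll": 0},{"hand": 1,"x": 0,"y": 0,"z": 0,"roll": 0},{"hand": 1,"x": 0,"y": 0,"z": 0,"roll": 0},{"hand": 1,"x": 0,"y": 0,"z": 0,"roll": 0},{"hand": 1,"x": 0,"y": 0,"z": 0,"roll": 0},{"hand": 1,"x": 0,"y": -0.02,"z": 0,"roll": 0},{"hand": 1,"x": 0,"y": -0.04,"z": 0,"roll": 0},{"hand": 1,"x": 0,"y": -0.06,"z": 0,"roll": 0},{"hand": 1,"x": 0,"y": -0.07,"z": 0,"roll": 0},{"hand": 1,"x": 0,"y": -0.07,"z": 0,"roll": 0}])

```text
time: 30.32
tool_pos: [0.5888, 0.0327, 0.0388]
tcp_rot: [1.964, 2.449, 0.003]
wrist_force: [0.0, -0.5, 6.5]
width: 0.186
grip_force: 51.2
```

```bash
python3 -c "
from h import *
s=bot.read_state();print(rail(),s['wrist_force'],s['width'],s['tool_pos'])"
```

```text
[ 0.0817 -0.05  ] [ 0.01057295 -0.48513211  6.49419994] 0.18559695584501038 [0.5888152  0.03266623 0.03877386]
```

Emit:
servo_tool(targets=[{"hand": 1,"x": 0,"y": -0.01,"z": 0,"roll": 0},{"hand": 1,"x": 0,"y": -0.02,"z": 0,"roll": 0},{"hand": 1,"x": 0,"y": -0.024,"z": 0,"roll": 0},{"hand": 1,"x": 0,"y": -0.024,"z": 0,"roll": 0},{"hand": 1,"x": 0,"y": -0.024,"z": 0,"roll": 0},{"hand": 1,"x": 0,"y": -0.024,"z": 0,"roll": 0}])

```text
time: 30.82
tool_pos: [0.5827, 0.0313, 0.0389]
tcp_rot: [1.96, 2.444, 0.015]
wrist_force: [14.9, 4.8, -5.9]
width: 0.187
grip_force: 50.3
```

```bash
python3 -c "
from h import *
s=bot.read_state();print(rail(),s['wrist_force'],s['width'],s['tool_pos'])"
```

```text
[ 0.0755 -0.05  ] [14.90006287  4.76000341 -5.90694467] 0.1870520380977335 [0.58267552 0.03126843 0.0389066 ]
```

Home. I relax the push, release, rise and check.

Emit:
servo_tool(targets=[{"hand": 1,"x": 0,"y": 0.007,"z": 0,"roll": 0},{"hand": -1,"x": 0,"y": 0.009,"z": 0,"roll": 0},{"hand": -1,"x": 0,"y": 0.009,"z": 0,"roll": 0},{"hand": -1,"x": 0,"y": 0.009,"z": 0,"roll": 0},{"hand": -1,"x": 0,"y": 0.009,"z": -0.06,"roll": 0},{"hand": -1,"x": 0,"y": 0.009,"z": -0.12,"roll": 0},{"hand": -1,"x": 0,"y": 0.009,"z": -0.18,"roll": 0},{"hand": -1,"x": 0,"y": 0.009,"z": -0.26,"roll": 0},{"hand": -1,"x": -0.08,"y": 0.009,"z": -0.3,"roll": 0},{"hand": -1,"x": -0.14,"y": 0.009,"z": -0.34,"roll": 0}])

```text
time: 31.65
tool_pos: [0.5955, -0.0368, 0.2088]
tcp_rot: [1.961, 2.454, -0.0]
wrist_force: [1.1, -0.2, -0.9]
width: 0.998
grip_force: 0.0
```

Emit:
servo_tool(targets=[{"hand": -1,"x": -0.04,"y": -0.05,"z": -0.06,"roll": 0},{"hand": -1,"x": -0.04,"y": -0.05,"z": -0.12,"roll": 0},{"hand": -1,"x": -0.04,"y": -0.05,"z": -0.12,"roll": 0},{"hand": -1,"x": -0.04,"y": -0.05,"z": -0.12,"roll": 0}])

```text
time: 31.98
tool_pos: [0.5765, -0.0628, 0.2694]
tcp_rot: [1.965, 2.448, 0.003]
wrist_force: [-0.6, 0.7, -0.4]
width: 0.998
grip_force: 0.0
```

```bash
python3 -c "
from h import *
c,im=shot('wrist','wfin')
hsv=cv2.cvtColor(im,cv2.COLOR_BGR2HSV);gd=cv2.inRange(hsv,(12,90,60),(28,255,255))
n,l,st,ce=cv2.connectedComponentsWithStats(gd)
for k in range(1,n):
    if st[k,4]>150: p=ray(c,ce[k],.068);print(ce[k],st[k,4],rail(p))
print(rail())"
```

```text
[229.51798561  33.42446043] 695 [-0.0001  0.0244]
[512.21246708 178.11062335] 1139 [ 0.3251 -0.1266]
[159.21730382 269.52917505] 497 [-0.1043 -0.2433]
[235.17929293 300.3510101 ] 396 [-0.0085 -0.2893]
[ 0.048  -0.1397]
```

View pics/wfin.png

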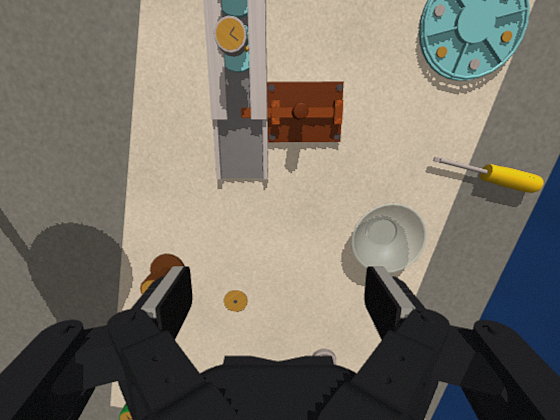

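The bolt is home, with its tip showing in the slot at (246,113) and the knob at (300,110). B stands behind it, and the dish is untouched. One numeric check from the top camera before handing in.

```bash
python3 -c "
from h import *
c,im=shot('wrist'); print('knob',rail(ray(c,(300.5,109.5),.056)))
c,im=shot('top','top4')
hsv=cv2.cvtColor(im,cv2.COLOR_BGR2HSV);gd=cv2.inRange(hsv,(12,90,60),(28,255,255))
n,l,st,ce=cv2.connectedComponentsWithStats(gd)
for k in range(1,n):
    if st[k,4]>40: p=ray(c,ce[k],.068);print(ce[k].round(1),st[k,4],p.round(3),rail(p))
"
```

```text
knob [ 0.0734 -0.048 ]
[ 8.8 95.8] 229 [0.944 0.641 0.068] [0.5619 0.4659]
[239.2 120. ] 248 [0.872 0.01  0.068] [ 0.3526 -0.1343]
[ 96.6 138.1] 649 [0.824 0.398 0.068] [0.3918 0.255 ]
[443.9 211.7] 88 [ 0.616 -0.541  0.068] [-0.0175 -0.6152]
[337.9 237.2] 132 [ 0.55  -0.254  0.068] [-0.0193 -0.3212]
[209.8 259.5] 79 [0.493 0.089 0.068] [0.0005 0.0263]
[188.6 264.4] 86 [0.48  0.146 0.068] [0.0005 0.0844]
[169.4 268. ] 85 [0.471 0.197 0.068] [0.0028 0.1365]
[327.6 277.1] 210 [ 0.444 -0.225  0.068] [-0.1164 -0.2692]
[417.7 282.3] 86 [ 0.428 -0.464  0.068] [-0.1843 -0.4996]
[500.9 334.5] 7586 [ 0.289 -0.68   0.068] [-0.3668 -0.6798]
```

```bash
python3 -c "
from h import *
c,im=shot('scene');p=proj(c,[.48,.146,.03]);u,v=p.astype(int);print(p)
cv2.imwrite('pics/fin2.png',cv2.resize(im[v-45:v+45,u-65:u+65],None,fx=6,fy=6,interpolation=cv2.INTER_CUBIC))
c,im=shot('top')
hsv=cv2.cvtColor(im,cv2.COLOR_BGR2HSV);gd=cv2.inRange(hsv,(12,90,60),(28,255,255))
n,l,st,ce=cv2.connectedComponentsWithStats(gd)
print([rail(ray(c,ce[k],.068)) for k in range(1,n) if ce[k][0]<215 and 255<ce[k][1]<275])"
```

```text
[348.56969046 164.14297206]
[array([0.0005, 0.0265]), array([0.0005, 0.0847]), array([0.0028, 0.1366])]
```

View pics/fin2.png

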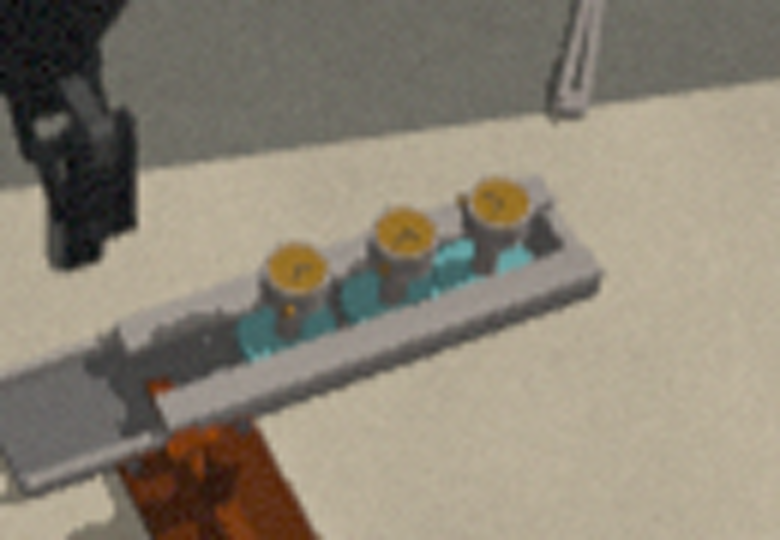

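All three stand upright and at rest in the channel (dials at crop (297,268), (405,233) and (499,202)). The bolt is home and the arm is clear.

```bash
python3 -c "
from workcell import ticket
print(ticket.finish_job())"
```

```text
the job is handed in; nothing more can be done
None
```

I worked the bolt free and drew it, slid the three holders on the bench upright behind it, pushed it home again and handed the job in; the hand-in returned no verdict.

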